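# Run the last clamp bolt home with the ratchet

## Task

One of the three star bolts in the battery module's clamp strap is still loose: the one without a white paint stripe. Take the ratchet ring wrench from the mat, seat its big ring fully down on that bolt and swing it back and forth until the bolt is fully home against its stop, then lay the wrench gently back flat on the mat and leave it there. Turn the bolt only with the wrench, and leave everything else on the bench where it is.

Things in the scene. Friction and masses are not known exactly. Their poses are not given: they have to be found in the camera images.
- ratchet: the tool: a double-ended offset ring wrench of bare steel, 0.3 to 0.5 kg, lying on its two rings, with a raised straight bar between them. Origin: midway between the ring centres, in the plane of the rings' undersides, and 1 mm from the centre of mass in plan; x along the tool to the big ring (centre at x = +105 mm), z up. 253 mm long
- bar (a point): middle of the raised bar where the tool is gripped, 34 mm above the rings' undersides (frame as ratchet). The bar is 14 mm wide (y), 10 mm thick (z) and straight for 55 mm either way along x; from there sloping necks go down to the rings
- ring (a point): centre of the big ring's underside; turns with the socket. Ring 43 mm wide, 14 mm thick. z as the ratchet's z, x through one of six socket teeth. The socket goes over the bolt head when its x is a multiple of 60 degrees from that of bolt_head (free play 5 degrees, 0.9 mm each way; teeth and lobes have round ends of 3 mm radius that lead in)
- drive (a joint): turn of the ratcheting socket in the big ring, rad, counter-clockwise positive seen from the ratchet's +z. It can turn only clockwise (falling values) in the ring, at about 0.03 N m; the other way it locks at every 7.5 degrees. So, seen from above, swinging the tool clockwise drives the bolt and swinging it counter-clockwise slips
- small_ring (a point): centre of the small ring's underside, the tool's other end at x = -105 mm of ratchet (frame as there); 31 mm wide, 14 mm thick, does not ratchet
- bolt_head (a point): bolt to tighten: point on its axis at the top of its flange (37 mm wide, 4 mm thick); turns with it. z: outward along the axis, 28 degrees from vertical, leaning to the pack's front (-x). Above the flange a star head with six round lobes, 24 mm across, 14 mm high. When seated the big ring rests on the flange and ring meets this point
- bolt (a joint): turn of that bolt, rad: grows as it is tightened (clockwise seen from outside) to the hard stop at 2.60, fully home. Starts between 0 and 1.0, resists with about 0.3 N m either way and stays where it is left
- bolt_seat: the loose bolt's place on the strap, with the bolt on it; origin on its axis at the strap's face under the flange; axes as pack. With the big ring seated here and the tool pointing left (+y), the tool can swing from about 40 degrees downhill (bench) to about 25 degrees uphill (module) of the pack's y direction
- pack: fixed pack section: grey laminated battery module with aluminium cover (x 95 to 315 mm, y -152 to 152, top 165 mm, orange guard at its far edge to 184 mm) on a black tray on wooden skids. Origin on the bench under the middle bolt; -x is its front, towards the robot, z up
- sill (a point): middle of the sill in front of the module, 82 mm up (axes as pack): 320 mm wide, sloping at 28 degrees from 50 mm height at x = -61 to 132 mm at x = +95 mm of the pack. On it a 3 mm black strap with three star bolts at y = -70, 0, 70 mm, in varying order: two done, with a white stripe over head and strap, one loose, without
- pipe (a point): knee of the coolant pipe (axes as pack), 21 mm thick (30 at its collar): rises from the sill at x = -24, y = -138 mm of the pack to 153 mm height and bends back into the module. It bars the space right (-y) of the bolts: the tool must point left (+y) from its bolt
- mat: black rubber tool mat fixed on the bench, 360 mm (x) by 320 mm (y), 3 mm thick; origin at the centre of its underside
- tape: bystander: black roll of tape lying flat, 96 mm across, 19 mm high
- driver: bystander: screwdriver with orange handle lying on the bench, 170 mm long
- spanner: bystander: plain flat spanner lying on the bench, 190 mm long
- spray: bystander: upright spray can, 54 mm diameter, 160 mm high
- busbar: bystander: flat copper bar, 150 x 22 x 5 mm
- cover: bystander: small orange terminal cover at one corner of the mat, 52 x 30 x 22 mm
- link: bystander: small copper link at the other corner of the mat, 50 x 20 x 5 mm
- meter: bystander: grey multimeter lying on the bench, 150 x 80 x 43 mm

How it is judged:
On the way, in this order (a step that is already met when the one before it is completed fails the run):
1. the big ring is seated fully down on the loose bolt, before the bolt is home (x of ring in the frame of bolt_head between -0.003 and 0.003 m and y of ring in the frame of bolt_head between -0.003 and 0.003 m and z of ring in the frame of bolt_head below 0.005 m and angle between the z axis of ring and the z axis of bolt_head, either way round below 0.15 rad and value of joint bolt below 2.3 rad), for 0.2 s.
2. the bolt is turned fully home with the ring still seated on it (x of ring in the frame of bolt_head between -0.003 and 0.003 m and y of ring in the frame of bolt_head between -0.003 and 0.003 m and z of ring in the frame of bolt_head below 0.005 m and angle between the z axis of ring and the z axis of bolt_head, either way round below 0.15 rad and value of joint bolt above 2.5 rad), for 0.1 s.
At the end, for the whole second after the job is handed in: The bolt reads over 2.5 rad (stop at 2.60); the wrench lies still and released on its two rings (within 0.1 rad of level, underside of the rings less than 9 mm above the bench top), with the centres of both rings within the outline of the mat (x of ring in the frame of mat between -0.18 and 0.18 m and y of ring in the frame of mat between -0.16 and 0.16 m and height (world z) of each of ring, small_ring below 0.009 m and x of small_ring in the frame of mat between -0.18 and 0.18 m and y of small_ring in the frame of mat between -0.16 and 0.16 m and angle between ratchet's own z axis and vertical below 0.1 rad and linear speed of ratchet below 0.02 m/s and value of joint bolt above 2.5 rad); the robot touches nothing.
It fails at once if a bystander (tape, screwdriver, spanner, can, copper bar, cover, link or meter) is shoved more than 30 mm (distance of any of tape, driver, spanner, spray, busbar, cover, link, meter from where it was at the start of the episode above 0.03 m).
It fails at once if the bolt is gripped or pushed with the fingers (contact force between the fingers and bolt_seat above 4 N).
It fails at once if the wrench is dropped or thrown on the mat: it moves faster than 0.5 m/s with its rings within 17 mm of the mat (height (world z) of ratchet below 0.02 m and linear speed of ratchet above 0.5 m/s).
It also fails if it takes over 70 s, if anything falls off the work surface, if the arm or the gripper's body presses on something with over 40 N, if the wrist force passes 120 N, or if a joint passes its speed limit or range.

## Robot

A 6-joint arm with a two-finger parallel gripper is mounted at the origin on the work surface. World frame = base frame: x ahead of the robot, y to its left, z up, the work surface at z = 0. Lengths are in m, angles in rad, forces in N, time in s.
With the tool pointing down it reaches from about 0.35 to 0.775 m from the base axis. Payload 7.3 kg.
Tool frame: the origin (TCP) lies between the finger pads, 19 mm behind the fingertips; this is the grasp point; z points along the fingers, y is the line along which they close (so a half turn about z gives the same grasp; the last joint's range is limited). The gripper opens to 92 mm and grips with 3 to 60 N. Pads are 19 mm wide; open, the fingers measure 130 mm over their backs; the gripper's body (75 mm by 190 mm) begins 47 mm behind the grasp point.
Start: joints at [-1.395, 0.342, 1.524, -0, 1.275, -0.146], TCP at [0.166, -0.498, 0.246] pointing down, gripper open.
Joint ranges: [-2.53, 2.53], [-0.77, 2.02], [0.04, 2.7], [-1, 4.14], [0.28, 2.66], [-3.11, 3.11]. Speed limits (rad/s): [2.57, 2.57, 3.14, 3.14, 3.14, 3.14].

## Interface

Orientations are given as [roll, pitch, yaw] about the fixed x, y, z axes, in that order (R = Rz(yaw) Ry(pitch) Rx(roll)).
In Python, from cell import robot gives the robot as it stands.
- The arm moves only by the shell command python3 drive.py FILE [OPENING] [FORCE], which reads ROWS from the file FILE. ROWS is a JSON list that holds a single list of rows (three levels of brackets), with 1 to 8 rows, each of 6 numbers: dx, dy, dz in m, then a rotation vector rx, ry, rz in rad; each row shifts and turns the commanded pose from where the row before left it, along the tool's axes as they then stand; what a row does not reach is not made up. A row lasts 1/12 s, in which the tool goes at most 0.0417 m and 0.125 rad, less where a joint would pass 70% of its speed; a pose out of reach is approached as far as the arm can. OPENING is the finger opening in m, set as the command begins (- or left out keeps the last). The fingers move at their own pace and stop on an object; FORCE is the grip in N (left out, the last holds). Time passes only in rows, so rows that do not move let the fingers close. It prints the time, the measured TCP pose, the force, the opening and the grip force at its end. Input that does not fit is refused with a message, and nothing moves.
- robot.observe(): the state, without advancing time (a new reading comes with each control period).
- robot.read_camera(name): name is "side" or "top"; returns a dict with "image" (384x512x3 uint8, red, green, blue), "fx", "fy", "cx", "cy" (pixels), "k1" (the pictures are not rectified: a ray, as slopes to the right and down, at radius r is drawn at 1 + k1 r^2 times it, then the intrinsics apply), "pose" (4x4, takes a point from camera to world coordinates). Camera axes: x right, y down, z forward; pixel columns grow to the right and rows downward; lengths in m; the calibration is good to about 2 mm. A picture is of the moment at which its call begins. There is no depth.
- robot.hand_in(): hands the job in; it is judged then, once.
The state is a dict: "time": time; "qpos": joint angles; "qvel": joint speeds; "joint_efforts": joint torques, N m; "tool_pos": TCP position; "tool_rot": TCP orientation; "contact_force": force on the tool from outside, world axes, zero at the start; "torque": the same for the moment, N m; "opening": finger opening in m; "grip_force": force on a finger pad.
Only numpy, scipy, OpenCV 4.12 (cv2) and the standard library are available. Lean on these libraries where they do the work, as an engineer would, in place of code of your own. Each camera call takes 0.05 s, during which the arm holds its last target. There are 200 camera calls.

## Working session

There is one attempt and no reset: what is moved stays moved. The work goes in short steps, Python scripts to look and compute and a shell command to move; the robot and the scene stay as the last step left them, time stands still between calls to the robot, and variables do not carry over. Pictures are saved under pics/ and viewed, at most 10 in all, crops included, and the job is handed in when it is done.

```bash
ls; mkdir -p pics
python3 - <<'E'
from cell import robot
import cv2,numpy as np
for n in("side","top"):
    c=robot.read_camera(n); cv2.imwrite(f"pics/{n}0.png",c["image"][:,:,::-1])
    print(n,c["fx"],c["fy"],c["cx"],c["cy"],c["k1"]);print(np.round(c["pose"],4).tolist())
print(robot.observe())
E
```

```text
cell.py
drive.py
pics
side 374.36125475804647 374.36125475804647 247.72875114264147 189.99613310454282 0.0336742775877532
[[-0.8493, -0.2831, 0.4456, -0.1189], [-0.5279, 0.4529, -0.7184, 0.8958], [0.0015, -0.8454, -0.5341, 0.8544], [0.0, 0.0, 0.0, 1.0]]
top 362.8974519857889 362.8974519857889 256.98809325405534 193.4048427724869 -0.07692468066033381
[[0.0265, -0.986, 0.1647, 0.2913], [-0.9995, -0.0294, -0.0153, -0.0561], [0.0199, -0.1642, -0.9862, 1.2812], [0.0, 0.0, 0.0, 1.0]]
{'time': 0.1, 'qpos': array([-1.39502175e+00,  3.42668417e-01,  1.52488722e+00, -1.37035031e-07,
        1.27540616e+00, -1.46002810e-01]), 'qvel': array([ 0.00085091, -0.00074443, -0.00297426, -0.00017413,  0.00081286,
       -0.00096757]), 'joint_efforts': array([ 1.64430250e-03, -4.32003272e+01, -2.44695854e+01,  7.18610385e-02,
        5.25774679e-02, -5.61331785e-05]), 'tool_pos': array([ 0.16599538, -0.49772545,  0.24491843]), 'tool_rot': array([-3.14023806e+00, -1.99059403e-04,  3.21777289e-01]), 'contact_force': array([-0.08346131, -0.00711099,  0.27355592]), 'torque': array([0.03412739, 0.02662426, 0.00559966]), 'grip_force': 0.0, 'opening': 0.09180371945639526}
```

View pics/top0.png

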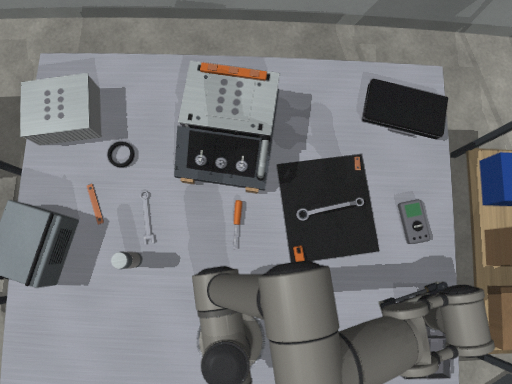

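View pics/side0.png

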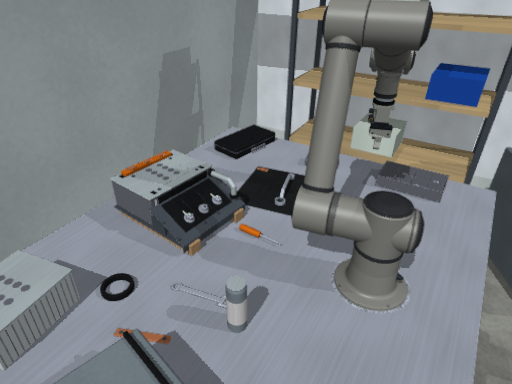

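The top view shows the wrench on the mat from (303,215) to (360,202) and the three bolts at about (201,159), (221,163) and (242,166). In the side view the bolts are at about (189,216), (203,208) and (217,200). I'll enlarge these areas.

```bash
cat > h.py <<'E'
import numpy as np,cv2
from cell import robot
from scipy.spatial.transform import Rotation as R
def und(c,uv):
    K=np.array([[c["fx"],0,c["cx"]],[0,c["fy"],c["cy"]],[0,0,1]])
    x=cv2.undistortPoints(np.array([[uv]],float),K,np.array([c["k1"],0,0,0]))[0,0]
    T=np.array(c["pose"]); return T[:3,3],T[:3,:3]@np.array([x[0],x[1],1.])
def plane(c,uv,z):
    o,d=und(c,uv); return o+d*(z-o[2])/d[2]
def tri(c1,p1,c2,p2):
    (a,u),(b,v)=und(c1,p1),und(c2,p2)
    s=np.linalg.lstsq(np.c_[u,-v],b-a,rcond=None)[0]
    P,Q=a+u*s[0],b+v*s[1]; return (P+Q)/2,np.linalg.norm(P-Q)
def proj(c,P):
    T=np.linalg.inv(np.array(c["pose"])); p=T[:3,:3]@np.array(P)+T[:3,3]; x=p[:2]/p[2]
    x=x*(1+c["k1"]*(x@x)); return x*[c["fx"],c["fy"]]+[c["cx"],c["cy"]]
def crop(im,x,y,w,h,s,f=None):
    o=cv2.resize(im[y:y+h,x:x+w],None,fx=s,fy=s,interpolation=cv2.INTER_CUBIC)
    for i in range(0,w,10): cv2.putText(o,str(x+i),(i*s,8),0,.3,(0,255,255),1) if i%20==0 else 0; cv2.line(o,(i*s,10),(i*s,14),(0,255,255),1)
    for i in range(0,h,10): cv2.putText(o,str(y+i),(0,i*s+4),0,.3,(0,255,255),1)
    return o
E
python3 - <<'E'
import cv2,numpy as np
from h import crop
t=cv2.imread("pics/top0.png");s=cv2.imread("pics/side0.png")
a=np.vstack([crop(t,180,140,100,60,8)[:, :800]]) 
b=crop(t,290,185,80,50,8)
cv2.imwrite("pics/c1.png",np.vstack([crop(t,185,142,80,37,8),crop(t,292,190,80,37,8)]))
cv2.imwrite("pics/c2.png",np.vstack([crop(s,165,180,80,50,7)[:300],np.vstack([crop(s,255,165,80,42,7)])]))
E
```

```text
(no output)
```

View pics/c1.png

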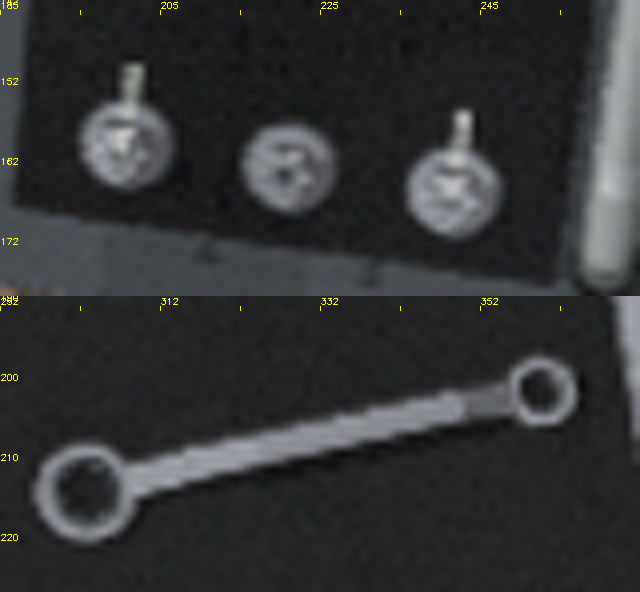

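View pics/c2.png

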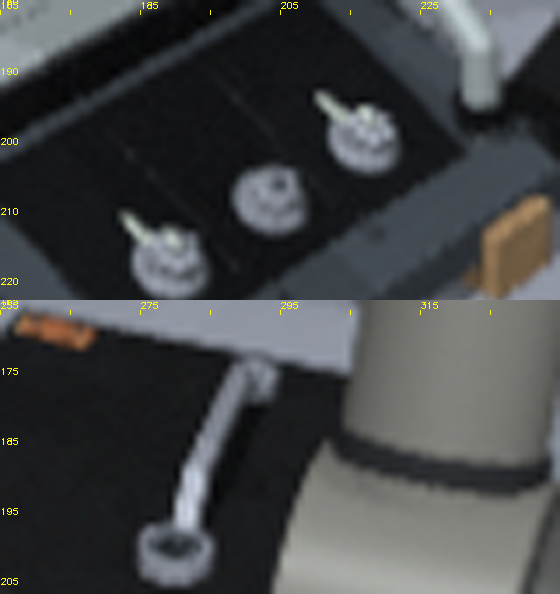

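The unstriped bolt is the middle one: its flange is at top (220.8,162.6) and side (203.1,208.1). The wrench's big ring is at top (302.4,214.2) and side (279.6,199.9). The small ring is at top (359.3,201.4) and side (291.6,175.6).

Run:
```python
from h import *
t=robot.read_camera("top");s=robot.read_camera("side")
P={"boltM":((220.8,162.6),(203.1,208.1)),"boltL":((200.4,159.7),(188.9,217.1)),"boltR":((241.2,165.7),(216.4,199.3)),
"big":((302.4,214.2),(279.6,199.9)),"small":((359.3,201.4),(291.6,175.6))}
r={}
for k,(a,b) in P.items():
    x,e=tri(t,a,s,b); r[k]=x; print(k,x.round(4),round(e,4))
b=plane(t,P["big"][0],.017);m=plane(t,P["small"][0],.017);print("plane z=.017",b,m,np.linalg.norm(b-m),np.arctan2(*(b-m)[1::-1]))
bs=plane(s,P["big"][1],.017);ms=plane(s,P["small"][1],.017);print("side",bs,ms)
d=r["boltL"]-r["boltR"];print("bolt row",np.linalg.norm(d),np.degrees(np.arctan2(-d[0],d[1])))
```

```text
boltM [0.5925 0.0505 0.0871] 0.0003
boltL [0.6003 0.1199 0.0878] 0.0005
boltR [ 0.5838 -0.0187  0.0886] 0.0004
big [ 0.4332 -0.2374  0.0152] 0.0005
small [ 0.483  -0.4432  0.0121] 0.0048
plane z=.017 [ 0.43320239 -0.23709462  0.017     ] [ 0.48448833 -0.44073207  0.017     ] 0.20999632645522934 1.8175147174915107
side [ 0.43177221 -0.23516004  0.017     ] [ 0.47732361 -0.43629503  0.017     ]
bolt row 0.13953452175743497 -6.784123447524821
```
Great. Distances 0.21 & 0.14 match. 

The geometry checks out: the ring spacing is 210.0 mm, the outer bolts are 139.5 mm apart, and the heights are plausible. The pack is yawed -6.8°. Next I'll write a motion planner helper that reports round screw rows to type.

Add to h.py:
```python
def rows(p0,R0,p1,R1,n):
    """constant row (shift then turn, n times) from pose 0 to pose 1"""
    w=(R0.inv()*R1).as_rotvec()/n; S=sum(R.from_rotvec(w*k).as_matrix() for k in range(n))
    d=np.linalg.solve(S,R0.inv().apply(np.array(p1)-p0))
    print(n,"x",[round(float(x),4) for x in np.r_[d,w]])
def cur():
    o=robot.observe(); return o["tool_pos"],R.from_euler("xyz",o["tool_rot"])
def down(yaw): return R.from_euler("xyz",[np.pi,0,yaw])
```

Run:
```python
from h import *
p,r=cur(); g=down(-1.324)
rows(p,r,[.4588,-.339,.12],g,16)
```

```text
16 x [0.0137, -0.019, 0.0078, -0.0, 0.0, 0.1029]
```

```bash
A=1
echo '[[[0.0137,-0.019,0.0078,0,0,0.1029],[0.0137,-0.019,0.0078,0,0,0.1029],[0.0137,-0.019,0.0078,0,0,0.1029],[0.0137,-0.019,0.0078,0,0,0.1029],[0.0137,-0.019,0.0078,0,0,0.1029],[0.0137,-0.019,0.0078,0,0,0.1029],[0.0137,-0.019,0.0078,0,0,0.1029],[0.0137,-0.019,0.0078,0,0,0.1029]]]' > m.json && python3 drive.py m.json 0.06
echo '[[[0.0137,-0.019,0.0078,0,0,0.1029],[0.0137,-0.019,0.0078,0,0,0.1029],[0.0137,-0.019,0.0078,0,0,0.1029],[0.0137,-0.019,0.0078,0,0,0.1029],[0.0137,-0.019,0.0078,0,0,0.1029],[0.0137,-0.019,0.0078,0,0,0.1029],[0.0137,-0.019,0.0078,0,0,0.1029],[0.0137,-0.019,0.0078,0,0,0.1029]]]' > m.json && python3 drive.py m.json
echo '[[[0,0,0,0,0,0],[0,0,0,0,0,0]]]' > m.json && python3 drive.py m.json
python3 - <<'E'
from h import *
p,r=cur(); rows(p,r,[.4588,-.339,.037],down(-1.324),4); print(robot.observe()["qpos"])
c=robot.read_camera("top"); cv2.imwrite("pics/t1.png",crop(np.ascontiguousarray(c["image"][:,:,::-1]),270,170,110,80,7))
print(proj(c,p))
E
```

```text
time: 0.87
tool_pos: [0.2787, -0.3533, 0.1828]
tool_rot: [-3.142, 0.0, -0.507]
contact_force: [0.2, -0.6, -0.5]
opening: 0.0598
grip_force: 0.0
time: 1.53
tool_pos: [0.461, -0.3385, 0.1201]
tool_rot: [3.141, 0.001, -1.329]
contact_force: [-0.2, -0.7, 0.2]
opening: 0.0599
grip_force: 0.0
time: 1.7
tool_pos: [0.4601, -0.3387, 0.1197]
tool_rot: [3.141, 0.001, -1.322]
contact_force: [0.2, 0.4, -0.5]
opening: 0.0599
grip_force: 0.0
4 x [0.0, 0.0003, 0.0207, 0.0003, 0.0003, 0.0004]
[-7.68597729e-01  5.51147705e-01  1.56003291e+00 -1.44747991e-04
  1.03211460e+00  2.12453404e+00]
[337.95727896 203.43169113]
```

View pics/t1.png

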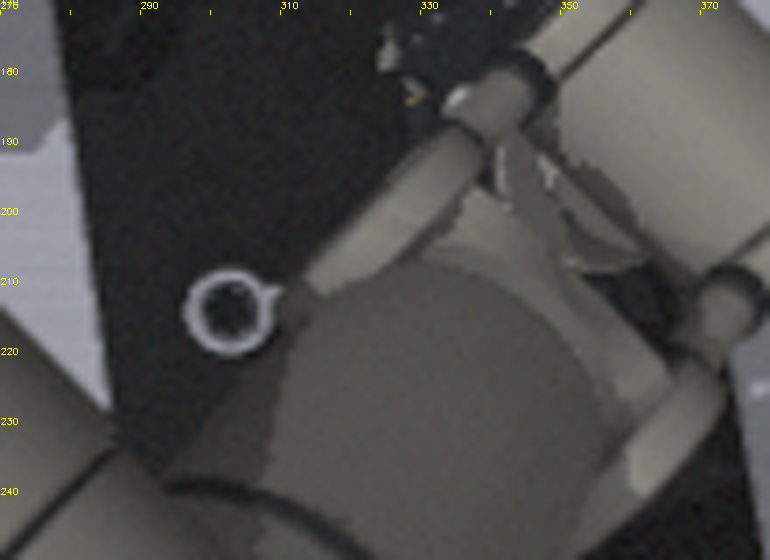

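The arm hides the grip in this view; only the big ring shows, unmoved at (302,214). I'll descend and grip.

```bash
echo '[[[0,0.0003,0.0207,0,0,0],[0,0.0003,0.0207,0,0,0],[0,0.0003,0.0207,0,0,0],[0,0.0003,0.0207,0,0,0],[0,0,0,0,0,0],[0,0,0,0,0,0]]]' > m.json && python3 drive.py m.json
echo '[[[0,0,0,0,0,0],[0,0,0,0,0,0],[0,0,0,0,0,0],[0,0,0,0,0,0],[0,0,0,0,0,0],[0,0,0,0,0,0],[0,0,0,0,0,0],[0,0,0,0,0,0]]]' > m.json && python3 drive.py m.json 0 10
echo '[[[0,0,0,0,0,0],[0,0,0,0,0,0],[0,0,0,0,0,0]]]' > m.json && python3 drive.py m.json 0 55
```

```text
time: 2.25
tool_pos: [0.4575, -0.3391, 0.0379]
tool_rot: [3.14, 0.002, -1.324]
contact_force: [-0.1, -0.6, -0.3]
opening: 0.0598
grip_force: 0.0
time: 2.92
tool_pos: [0.459, -0.3394, 0.0381]
tool_rot: [-3.141, -0.0, -1.325]
contact_force: [1.0, -1.0, -1.5]
opening: 0.0138
grip_force: 10.0
time: 3.17
tool_pos: [0.4589, -0.3394, 0.0381]
tool_rot: [-3.141, -0.001, -1.325]
contact_force: [1.8, 0.7, 1.3]
opening: 0.0136
grip_force: 55.0
```

The grip is good: 13.6 mm opening, 55 N. The tool's big ring sits at (-0.1055, 0, +0.035) in tool axes. Next are the lift and the waypoints.

```bash
cat >> h.py <<'E'
yawp=np.radians(-6.78); a28=np.radians(27.9)
RP=R.from_euler("z",yawp); n=RP.apply([-np.sin(a28),0,np.cos(a28)])
F=np.array([.5920,.0506,.0890]); RG=np.array([-.1055,0,.035])
def bolt(phi,h=0,F=F):
    """tool pose with the ring centre h above the flange top, tool swung phi downhill"""
    x=R.from_rotvec(n*phi).apply(RP.apply([0,1,0])); z=-n
    r=R.from_matrix(np.c_[x,np.cross(z,x),z]); return F+n*h-r.apply(RG),r
E
python3 - <<'E'
from h import *
p,r=cur(); p=p+[0,0,.2]
p1,r1=np.array([.52,-.08,.28]),down(-.1)
rows(p,r,p1,r1,11)
p2,r2=bolt(.5,.06); rows(p1,r1,p2,r2,16); print(p2)
E
echo '[[[0,0,-0.01,0,0,0],[0,0,-0.03,0,0,0],[0,0,-0.04,0,0,0],[0,0,-0.04,0,0,0],[0,0,-0.04,0,0,0],[0,0,-0.04,0,0,0]]]' > m.json && python3 drive.py m.json
```

```text
11 x [-0.0132, -0.0222, -0.0038, -0.0, -0.0001, -0.1113]
16 x [0.0123, -0.0139, 0.0047, -0.0315, 0.0183, -0.1253]
[0.51440014 0.15306274 0.14929013]
time: 3.67
tool_pos: [0.4577, -0.3387, 0.2399]
tool_rot: [3.14, 0.001, -1.325]
contact_force: [0.4, -0.9, -3.5]
opening: 0.0134
grip_force: 55.0
```

```bash
echo '[[[-0.0132,-0.0222,-0.0038,0,0,-0.1113],[-0.0132,-0.0222,-0.0038,0,0,-0.1113],[-0.0132,-0.0222,-0.0038,0,0,-0.1113],[-0.0132,-0.0222,-0.0038,0,0,-0.1113],[-0.0132,-0.0222,-0.0038,0,0,-0.1113],[-0.0132,-0.0222,-0.0038,0,0,-0.1113]]]' > m.json && python3 drive.py m.json
echo '[[[-0.0132,-0.0222,-0.0038,0,0,-0.1113],[-0.0132,-0.0222,-0.0038,0,0,-0.1113],[-0.0132,-0.0222,-0.0038,0,0,-0.1113],[-0.0132,-0.0222,-0.0038,0,0,-0.1113],[-0.0132,-0.0222,-0.0038,0,0,-0.1113],[0,0,0,0,0,0]]]' > m.json && python3 drive.py m.json
python3 - <<'E'
from h import *
p,r=cur(); p2,r2=bolt(.5,.06); rows(p,r,p2,r2,20); print(robot.observe()["qpos"])
for k in range(0,11,2):
    pass
E
```

```text
time: 4.17
tool_pos: [0.5328, -0.2053, 0.2606]
tool_rot: [3.141, 0.002, -0.651]
contact_force: [-0.3, 0.2, -3.1]
opening: 0.0132
grip_force: 55.0
time: 4.67
tool_pos: [0.5181, -0.0756, 0.2806]
tool_rot: [-3.14, 0.002, -0.091]
contact_force: [0.6, 0.6, -2.8]
opening: 0.0133
grip_force: 55.0
20 x [0.0099, -0.0107, 0.0039, -0.0253, 0.0145, -0.0998]
[-0.29217382  0.31505425  1.46498834  0.00147717  1.36360448  1.36978858]
```

```bash
for i in 1; do
echo '[[[0.0099,-0.0107,0.0039,-0.0253,0.0145,-0.0998],[0.0099,-0.0107,0.0039,-0.0253,0.0145,-0.0998],[0.0099,-0.0107,0.0039,-0.0253,0.0145,-0.0998],[0.0099,-0.0107,0.0039,-0.0253,0.0145,-0.0998],[0.0099,-0.0107,0.0039,-0.0253,0.0145,-0.0998],[0.0099,-0.0107,0.0039,-0.0253,0.0145,-0.0998],[0.0099,-0.0107,0.0039,-0.0253,0.0145,-0.0998]]]' > m.json && python3 drive.py m.json
echo '[[[0.0099,-0.0107,0.0039,-0.0253,0.0145,-0.0998],[0.0099,-0.0107,0.0039,-0.0253,0.0145,-0.0998],[0.0099,-0.0107,0.0039,-0.0253,0.0145,-0.0998],[0.0099,-0.0107,0.0039,-0.0253,0.0145,-0.0998],[0.0099,-0.0107,0.0039,-0.0253,0.0145,-0.0998],[0.0099,-0.0107,0.0039,-0.0253,0.0145,-0.0998],[0.0099,-0.0107,0.0039,-0.0253,0.0145,-0.0998]]]' > m.json && python3 drive.py m.json
echo '[[[0.0099,-0.0107,0.0039,-0.0253,0.0145,-0.0998],[0.0099,-0.0107,0.0039,-0.0253,0.0145,-0.0998],[0.0099,-0.0107,0.0039,-0.0253,0.0145,-0.0998],[0.0099,-0.0107,0.0039,-0.0253,0.0145,-0.0998],[0.0099,-0.0107,0.0039,-0.0253,0.0145,-0.0998],[0.0099,-0.0107,0.0039,-0.0253,0.0145,-0.0998],[0,0,0,0,0,0],[0,0,0,0,0,0]]]' > m.json && python3 drive.py m.json
done
python3 - <<'E'
from h import *
p,r=cur(); p2,r2=bolt(.5,.06); rows(p,r,p2,r2,1); p2,r2=bolt(.5,.025); rows(p,r,p2,r2,3);print(robot.observe()["qpos"])
im=[]
for nm,x,y in(("top",190,130),("side",160,160)):
    c=robot.read_camera(nm); im.append(crop(np.ascontiguousarray(c["image"][:,:,::-1]),x,y,80,75,5)); print(nm,proj(c,p+r.apply(RG)),proj(c,p+r.apply(RG-[0,0,.014])))
cv2.imwrite("pics/t2.png",np.hstack(im))
E
```

```text
time: 5.25
tool_pos: [0.5733, 0.004, 0.2477]
tool_rot: [2.944, -0.032, 0.608]
contact_force: [-0.3, 0.0, -3.7]
opening: 0.0135
grip_force: 55.0
time: 5.83
tool_pos: [0.5655, 0.0965, 0.201]
tool_rot: [2.773, 0.07, 1.306]
contact_force: [0.9, 0.1, -3.4]
opening: 0.0135
grip_force: 55.0
time: 6.5
tool_pos: [0.518, 0.1488, 0.147]
tool_rot: [2.708, 0.227, 1.89]
contact_force: [0.8, 0.5, -3.6]
opening: 0.013
grip_force: 55.0
1 x [0.0045, -0.0005, -0.004, -0.0041, 0.0057, -0.011]
3 x [0.0016, -0.0001, 0.0103, -0.0014, 0.0019, -0.0037]
[ 0.23021479  0.32181688  1.99388674 -0.43869599  0.40175313  0.22984816]
top [219.65175958 166.46722294] [218.9735506  167.51579034]
side [208.37846694 197.6942196 ] [209.54549295 195.35491677]
```

View pics/t2.png

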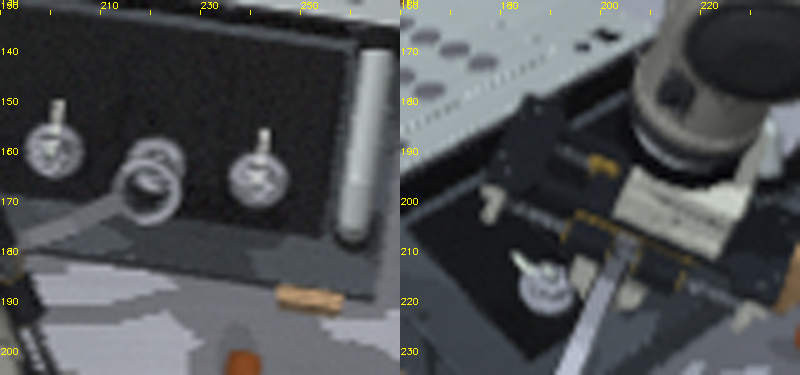

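The top view shows the ring at about (219.2,168), within 0.6 px of the predicted (219.0,167.5), with the bolt behind it at about (221,162). The side view is blocked by the gripper. Joint 5 is near its lower limit at 0.40 (limit 0.28), so I'll fit the kinematics to see which swing range is safe.

```bash
cat > kin.py <<'E'
from h import *
from scipy.optimize import least_squares
D=[([-1.395022,.342668,1.524887,0,1.275406,-.146003],[.165995,-.497725,.244918],[-3.140238,-.0002,.321777]),
([-.768598,.551148,1.560033,-.000145,1.032115,2.124534],[.4601,-.3387,.1197],[3.141,.001,-1.322]),
([-.292174,.315054,1.464988,.001477,1.363604,1.369789],[.5181,-.0756,.2806],[-3.14,.002,-.091])]
o=robot.observe(); D.append((o["qpos"],o["tool_pos"],o["tool_rot"]))
E=lambda a,t:R.from_euler(a,t)
def fk(q,k):
    d1,a1,L2,L3,e,lat,d6,c4=k
    r1=E("z",q[0]); r2=r1*E("y",q[1]); r3=r2*E("y",q[2]); r5=r3*E("z",q[3])*E("y",q[4]); r6=r5*E("z",q[5]+c4)
    return r1.apply([a1,lat,d1])+r2.apply([0,0,L2])+r3.apply([e,0,L3])+r6.apply([0,0,d6]),r6
def res(k):
    v=[]
    for q,p,t in D:
        P,r=fk(q,k); v+=list(P-p)+list(.1*(r.inv()*E("xyz",t)).as_rotvec())
    return np.r_[v,1e-4*(np.array(k)-K0)]
K0=np.array([.2,0,.4,.4,0,.1,.25,1.571*-1])
best=min((least_squares(res,np.r_[K0[:-1],c]) for c in(-1.57,0,1.57,3.14)),key=lambda s:s.cost); k=best.x
def ik(p,r,q0):
    return least_squares(lambda q:np.r_[fk(q,k)[0]-p,.2*(fk(q,k)[1].inv()*r).as_rotvec()],q0).x
E
python3 - <<'E'
from kin import *
print(k.round(4),best.cost,np.abs(best.fun).max())
for h in(.06,.014,0):
  for f in(.7,.5,.2,0,-.2,-.4):
    p,r=bolt(f,h); q=ik(p,r,o["qpos"]); print(h,f,q.round(2),np.linalg.norm(fk(q,k)[0]-p).round(5))
E
```

```text
[ 2.2280e-01 -1.0000e-04  5.0630e-01  3.7960e-01  4.6500e-02  7.6400e-02
  2.9930e-01  1.5706e+00] 5.296624788745394e-08 0.0003141612709915249
0.06 0.7 [ 0.22  0.3   2.06 -0.46  0.36  0.04] 0.0
0.06 0.5 [ 0.24  0.31  2.   -0.43  0.4   0.22] 0.0
0.06 0.2 [ 0.24  0.33  1.91 -0.38  0.46  0.46] 0.0
0.06 0 [ 0.23  0.35  1.86 -0.34  0.5   0.61] 0.0
0.06 -0.2 [ 0.21  0.36  1.81 -0.3   0.54  0.76] 0.0
0.06 -0.4 [ 0.19  0.36  1.76 -0.27  0.57  0.9 ] 0.0
0.014 0.7 [ 0.21  0.41  2.05 -0.6   0.27  0.17] 0.0
0.014 0.5 [ 0.22  0.41  1.99 -0.53  0.31  0.31] 0.0
0.014 0.2 [ 0.22  0.43  1.91 -0.44  0.38  0.52] 0.0
0.014 0 [ 0.21  0.44  1.85 -0.39  0.42  0.65] 0.0
0.014 -0.2 [ 0.2   0.44  1.8  -0.34  0.45  0.79] 0.0
0.014 -0.4 [ 0.18  0.45  1.75 -0.29  0.48  0.92] 0.0
0 0.7 [ 0.2   0.44  2.05 -0.66  0.24  0.23] 0.0
0 0.5 [ 0.22  0.45  1.99 -0.57  0.29  0.35] 0.0
0 0.2 [ 0.22  0.46  1.9  -0.46  0.35  0.54] 0.0
0 0 [ 0.21  0.47  1.85 -0.4   0.39  0.67] 0.0
0 -0.2 [ 0.19  0.47  1.8  -0.35  0.43  0.8 ] 0.0
0 -0.4 [ 0.17  0.48  1.75 -0.3   0.46  0.93] 0.0
```

The kinematic fit is good to 0.3 mm. The safe swing while seated is φ from +0.4 to -0.4 rad. I'll lower to just above the head and check the alignment close up.

```bash
echo '[[[0.0016,0,0.011,-0.001,0.002,-0.004],[0.0016,0,0.011,-0.001,0.002,-0.004],[0.0016,0,0.011,-0.001,0.002,-0.004],[0,0,0,0,0,0],[0,0,0,0,0,0]]]' > m.json && python3 drive.py m.json
python3 - <<'E'
from h import *
c=robot.read_camera("top"); p,r=cur(); p2,r2=bolt(.5,.022); rows(p,r,p2,r2,1); rr=p+r.apply(RG)
print(RP.inv().apply(rr-F), R.from_matrix(np.eye(3)).as_quat()[3], proj(c,rr),proj(c,p+r.apply(RG-[0,0,.014])),proj(c,F),proj(c,F-n*.002),robot.observe()["qpos"][4])
cv2.imwrite("pics/t3.png",crop(np.ascontiguousarray(c["image"][:,:,::-1]),195,145,55,40,14))
E
```

```text
time: 7.02
tool_pos: [0.5325, 0.1516, 0.1157]
tool_rot: [2.708, 0.227, 1.906]
contact_force: [0.9, 0.9, -3.4]
opening: 0.0129
grip_force: 55.0
1 x [-0.0004, -0.001, 0.0004, 0.0003, -0.0009, 0.0037]
[-0.00954203  0.00104454  0.02019127] 1.0 [219.49486579 163.87092069] [218.86647571 164.86959487] [220.74770138 162.6592977 ] [220.83340941 162.52280535] 0.3281853432233012
```

View pics/t3.png

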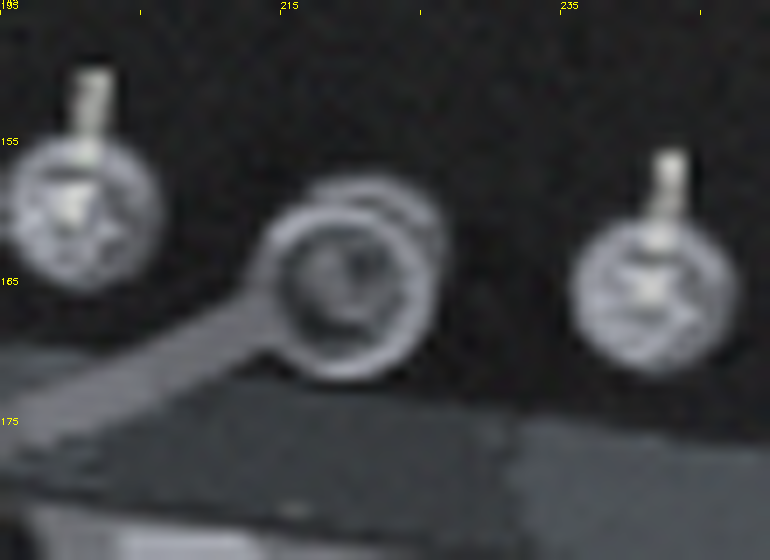

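The ring sits slightly above the bolt, centred at about (219.3,165.4) against the predicted (218.9,164.9). I'll overlay the predicted circles to quantify the offset.

Run:
```python
from h import *
c=robot.read_camera("top"); p,r=cur()
im=np.ascontiguousarray(c["image"][:,:,::-1]); S=14
def circ(o,C,Rm,rad,col):
    t=np.linspace(0,2*np.pi,40); pts=np.array([proj(c,C+Rm.apply([rad*np.cos(a),rad*np.sin(a),0])) for a in t])
    cv2.polylines(o,[np.round(((pts-[195,145])+.5)*S).astype(int)],True,col,1)
o=cv2.resize(im[145:185,195:250],None,fx=S,fy=S,interpolation=cv2.INTER_CUBIC)
o=cv2.convertScaleAbs(o,alpha=1.3)
circ(o,p+r.apply(RG-[0,0,.014]),r,.0215,(0,255,0))
_,rb=bolt(0)
packy=RP.apply([0,1,0])
for s in(-.07,0,.07): circ(o,F+s*packy,rb,.0185,(0,0,255))
cv2.imwrite("pics/t4.png",o)
```

```text
(no output)
```

View pics/t4.png

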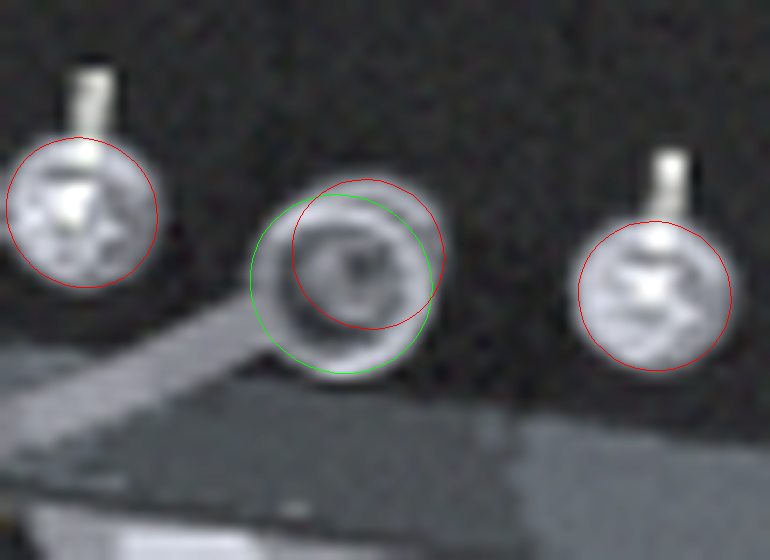

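Relative to the flange, the ring shows about 0.5 mm too far right and 1.1 mm too far down. I'll fold that into the target and come down to contact.

```bash
sed -i 's/^F=.*/F=np.array([.5930,.0511,.0890]); RG=np.array([-.1055,0,.035])/' h.py
cat > st.py <<'E'
import sys
from h import *
def state():
    o=robot.observe(); p,r=cur(); d=p+r.apply(RG)-F; x=r.apply([1,0,0]); y0=RP.apply([0,1,0]); u=np.cross(y0,n)
    print("u,y,h mm",(1e3*np.array([d@u,d@y0,d@n])).round(1),"phi",round(float(np.arctan2(-x@u,x@y0)),3),"tilt",round(float(np.arccos(min(1,-r.apply([0,0,1])@n))),3),"F_u,y,n",np.round([o["contact_force"]@u,o["contact_force"]@y0,o["contact_force"]@n],1),"tq_n",round(float(o["torque"]@n),2),"q5",o["qpos"][4].round(3),"t",o["time"])
state(); p,r=cur()
for a in sys.argv[1:]:
    f,h,N=a.split(","); p2,r2=bolt(float(f),float(h)); rows(p,r,p2,r2,int(N)); p,r=p2,r2
E
python3 st.py .45,.015,4 .45,.012,2
```

```text
u,y,h mm [ 0.5  0.6 23.2] phi 0.504 tilt 0.002 F_u,y,n [-1.3 -0.9 -3.3] tq_n -0.05 q5 0.328 t 7.1167
4 x [-0.0001, 0.0012, 0.0021, 0.0003, -0.0002, 0.0134]
2 x [-0.0, 0.0, 0.0015, 0.0, 0.0, 0.0]
```

```bash
echo '[[[-0.0001,0.0012,0.0021,0,0,0.0134],[-0.0001,0.0012,0.0021,0,0,0.0134],[-0.0001,0.0012,0.0021,0,0,0.0134],[-0.0001,0.0012,0.0021,0,0,0.0134],[0,0,0,0,0,0]]]' > m.json && python3 drive.py m.json
python3 st.py
echo '[[[0,0,0.0015,0,0,0],[0,0,0.0015,0,0,0],[0,0,0,0,0,0]]]' > m.json && python3 drive.py m.json
python3 st.py .45,.006,3
```

```text
time: 7.53
tool_pos: [0.5411, 0.1529, 0.1118]
tool_rot: [2.694, 0.204, 1.855]
contact_force: [0.3, 0.2, -3.3]
opening: 0.0133
grip_force: 55.0
u,y,h mm [ 0.3  0.  14.8] phi 0.449 tilt 0.002 F_u,y,n [-1.3  0.3 -3.1] tq_n 0.0 q5 0.322 t 7.5333
time: 7.78
tool_pos: [0.542, 0.1527, 0.1089]
tool_rot: [2.695, 0.204, 1.857]
contact_force: [-0.3, 0.5, -4.0]
opening: 0.0133
grip_force: 55.0
u,y,h mm [-0.1 -0.1 11.8] phi 0.45 tilt 0.002 F_u,y,n [-2.2  0.5 -3.4] tq_n -0.08 q5 0.317 t 7.7833
3 x [0.0, 0.0001, 0.002, 0.0005, -0.0003, 0.0001]
```

```bash
echo '[[[0,0,0.0015,0,0,0],[0,0,0.0015,0,0,0],[0,0,0,0,0,0]]]' > m.json && python3 drive.py m.json
python3 st.py .45,.006,2
echo '[[[0,0,0.001,0,0,0],[0,0,0.001,0,0,0],[0,0,0,0,0,0]]]' > m.json && python3 drive.py m.json
python3 st.py .3,.005,2
```

```text
time: 8.03
tool_pos: [0.5435, 0.1525, 0.1063]
tool_rot: [2.695, 0.204, 1.857]
contact_force: [0.5, 0.1, -3.0]
opening: 0.013
grip_force: 55.0
u,y,h mm [ 0.  -0.1  8.8] phi 0.45 tilt 0.002 F_u,y,n [-0.9  0.2 -2.9] tq_n -0.03 q5 0.312 t 8.0333
2 x [0.0001, 0.0001, 0.0015, 0.0008, -0.0004, 0.0002]
time: 8.28
tool_pos: [0.5444, 0.1524, 0.1047]
tool_rot: [2.695, 0.204, 1.857]
contact_force: [0.6, -1.5, -3.3]
opening: 0.0129
grip_force: 55.0
u,y,h mm [ 0.1 -0.1  6.9] phi 0.45 tilt 0.002 F_u,y,n [-0.8 -1.4 -3.3] tq_n -0.03 q5 0.308 t 8.2833
2 x [-0.0002, 0.0079, 0.001, 0.0009, -0.0004, 0.0751]
```

No contact force yet at h = 6.9 mm, well below the head top, so the star seems to be entering. I'll keep lowering.

```bash
echo '[[[0,0,0.0015,0,0,0],[0,0,0.0015,0,0,0],[0,0,0,0,0,0]]]' > m.json && python3 drive.py m.json
python3 st.py
echo '[[[0,0,0.001,0,0,0],[0,0,0.001,0,0,0],[0,0,0,0,0,0]]]' > m.json && python3 drive.py m.json
python3 st.py .4,.001,2
```

```text
time: 8.53
tool_pos: [0.5458, 0.1521, 0.1019]
tool_rot: [2.695, 0.204, 1.857]
contact_force: [0.5, -1.2, -2.5]
opening: 0.0133
grip_force: 55.0
u,y,h mm [ 0.1 -0.2  3.8] phi 0.45 tilt 0.002 F_u,y,n [-0.6 -1.1 -2.5] tq_n 0.02 q5 0.303 t 8.5333
time: 8.78
tool_pos: [0.5467, 0.1521, 0.1002]
tool_rot: [2.695, 0.204, 1.857]
contact_force: [-0.0, -2.6, -3.2]
opening: 0.0132
grip_force: 55.0
u,y,h mm [ 0.1 -0.1  1.9] phi 0.45 tilt 0.002 F_u,y,n [-1.3 -2.6 -2.9] tq_n -0.05 q5 0.3 t 8.7833
2 x [0.0, 0.0027, 0.0005, 0.0008, -0.0004, 0.0251]
```

```bash
echo '[[[0,0.0027,0.0008,0,0,0.0251],[0,0.0027,0.0008,0,0,0.0251],[0,0,0,0,0,0]]]' > m.json && python3 drive.py m.json
python3 st.py
echo '[[[0,0,0.001,0,0,0],[0,0,0.001,0,0,0],[0,0,0,0,0,0]]]' > m.json && python3 drive.py m.json
python3 st.py
echo '[[[0,0,0.001,0,0,0],[0,0,0.001,0,0,0],[0,0,0,0,0,0]]]' > m.json && python3 drive.py m.json
python3 st.py -.4,-.001,10
```

```text
time: 9.03
tool_pos: [0.5526, 0.1539, 0.1016]
tool_rot: [2.685, 0.181, 1.808]
contact_force: [-1.8, -3.9, -1.5]
opening: 0.014
grip_force: 55.0
u,y,h mm [0.6 0.  0.5] phi 0.397 tilt 0.002 F_u,y,n [-1.9 -4.1 -0.7] tq_n -0.08 q5 0.309 t 9.0333
time: 9.28
tool_pos: [0.5529, 0.1536, 0.0993]
tool_rot: [2.686, 0.183, 1.811]
contact_force: [-0.5, -2.5, -1.1]
opening: 0.0134
grip_force: 55.0
u,y,h mm [ 0.1 -0.1 -1.7] phi 0.4 tilt 0.002 F_u,y,n [-0.6 -2.5 -0.8] tq_n -0.06 q5 0.305 t 9.2833
time: 9.53
tool_pos: [0.5538, 0.1537, 0.0976]
tool_rot: [2.686, 0.182, 1.811]
contact_force: [-1.8, -2.3, -0.3]
opening: 0.0134
grip_force: 55.0
u,y,h mm [ 0.1  0.2 -3.6] phi 0.4 tilt 0.002 F_u,y,n [-1.5 -2.5  0.5] tq_n -0.03 q5 0.301 t 9.5333
10 x [-0.0003, 0.0084, -0.0002, 0.0001, -0.0002, 0.08]
```

Supporting force has only built to about 3.5 N at h = -3.6 mm. The ring may be seated, or the wrench may be pitching in the grip, so I'll look.

Run:
```python
from h import *
p,r=cur(); o=robot.observe(); print("tool-frame torque",r.inv().apply(o["torque"]).round(2),"force",r.inv().apply(o["contact_force"]).round(1))
out=[]
for nm,x0,y0 in(("top",198,145),("side",180,178)):
    c=robot.read_camera(nm); im=np.ascontiguousarray(c["image"][:,:,::-1]); S=10
    o=cv2.resize(im[y0:y0+40,x0:x0+40],None,fx=S,fy=S,interpolation=cv2.INTER_CUBIC)
    if nm=="top": o=cv2.resize(im[y0:y0+55,x0-8:x0+32],None,fx=S,fy=S,interpolation=cv2.INTER_CUBIC); x0-=8
    else: o=cv2.resize(im[y0:y0+55,x0:x0+40],None,fx=S,fy=S,interpolation=cv2.INTER_CUBIC)
    for C,col in((p+r.apply(RG-[0,0,.014]),(0,255,0)),(F+n*.028,(0,0,255))):
        t=np.linspace(0,2*np.pi,40); pts=np.array([proj(c,C+r.apply([.0215*np.cos(a),.0215*np.sin(a),0])) for a in t])
        cv2.polylines(o,[np.round((pts-[x0,y0]+.5)*S).astype(int)],True,col,1)
    out.append(o)
cv2.imwrite("pics/t5.png",np.hstack(out))
```

```text
tool-frame torque [ 0.56 -0.6   0.03] force [-1.7 -2.3 -0.5]
```

View pics/t5.png

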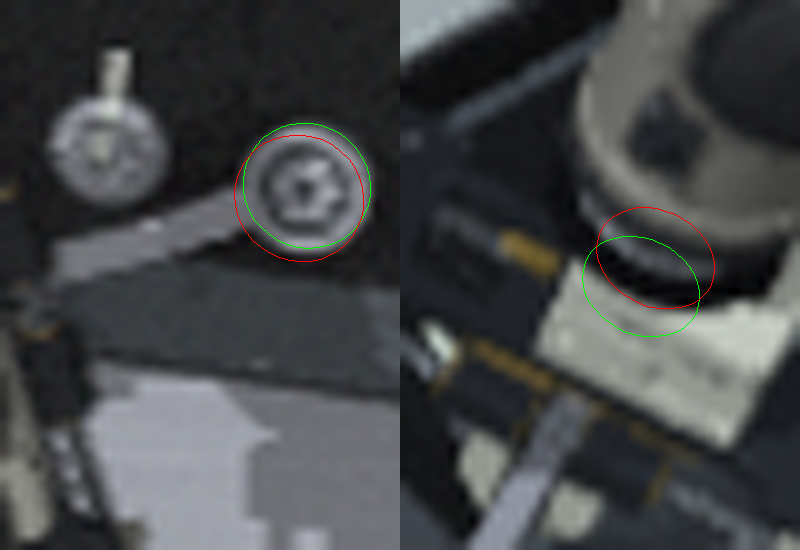

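The ring annulus matches the green (seated-height) circle rather than the red "stuck on head" one, and the star head fills the hole. It's on the bolt. I'll push a little further to confirm the stop.

```bash
echo '[[[0,0,0.001,0,0,0],[0,0,0.0005,0,0,0],[0,0,0,0,0,0]]]' > m.json && python3 drive.py m.json
python3 st.py
echo '[[[0,0,0.001,0,0,0],[0,0,0,0,0,0],[0,0,0,0,0,0]]]' > m.json && python3 drive.py m.json
python3 st.py
python3 - <<'E'
from h import *
p,r=cur(); o=robot.observe(); print("tool-frame torque",r.inv().apply(o["torque"]).round(2),"force",r.inv().apply(o["contact_force"]).round(1))
E
```

```text
time: 9.88
tool_pos: [0.5544, 0.1539, 0.0964]
tool_rot: [2.686, 0.182, 1.811]
contact_force: [-4.4, 1.8, 2.0]
opening: 0.0136
grip_force: 55.0
u,y,h mm [ 0.   0.5 -5. ] phi 0.4 tilt 0.003 F_u,y,n [-3.1  1.2  3.9] tq_n -0.11 q5 0.299 t 9.8833
time: 10.13
tool_pos: [0.5549, 0.1541, 0.0955]
tool_rot: [2.686, 0.182, 1.811]
contact_force: [-5.9, 2.6, 1.8]
opening: 0.0127
grip_force: 55.0
u,y,h mm [ 0.   0.7 -6. ] phi 0.4 tilt 0.003 F_u,y,n [-4.6  1.9  4.4] tq_n -0.08 q5 0.297 t 10.1333
tool-frame torque [0.66 0.17 0.08] force [ 3.5 -3.5 -4.4]
```

There's a clear stop near h ≈ -3 mm, so the ring is seated. I'll back off 2 mm to avoid pitching, then take the first half of a tightening stroke.

```bash
python3 st.py .4,-.004,1 0,-.004,5 -.4,-.004,5
```

```text
u,y,h mm [ 0.   0.7 -6. ] phi 0.4 tilt 0.003 F_u,y,n [-4.6  1.9  4.4] tq_n -0.08 q5 0.297 t 10.1333
1 x [-0.0006, -0.0002, -0.0018, 0.0023, -0.0017, 0.0003]
5 x [-0.0003, 0.0084, 0.0, 0.0, 0.0, 0.08]
5 x [-0.0003, 0.0084, -0.0, 0.0, -0.0, 0.08]
```

```bash
echo '[[[-0.0006,-0.0002,-0.0018,0.002,-0.002,0],[0,0,0,0,0,0]]]' > m.json && python3 drive.py m.json
python3 st.py
echo '[[[-0.0003,0.0084,0,0,0,0.08],[-0.0003,0.0084,0,0,0,0.08],[-0.0003,0.0084,0,0,0,0.08],[0,0,0,0,0,0]]]' > m.json && python3 drive.py m.json
python3 st.py
echo '[[[-0.0003,0.0084,0,0,0,0.08],[-0.0003,0.0084,0,0,0,0.08],[0,0,0,0,0,0]]]' > m.json && python3 drive.py m.json
python3 st.py -.4,-.004,5
```

```text
time: 10.3
tool_pos: [0.5542, 0.1536, 0.0973]
tool_rot: [2.687, 0.184, 1.81]
contact_force: [-3.2, 3.2, -1.1]
opening: 0.0133
grip_force: 55.0
u,y,h mm [ 0.3  0.1 -4. ] phi 0.4 tilt 0.001 F_u,y,n [-3.6  2.8  0.7] tq_n -0.1 q5 0.303 t 10.3
time: 10.63
tool_pos: [0.5773, 0.1578, 0.1089]
tool_rot: [2.658, 0.074, 1.591]
contact_force: [-4.8, 4.0, -0.5]
opening: 0.0133
grip_force: 55.0
u,y,h mm [ 0.9 -0.1 -4.1] phi 0.157 tilt 0.001 F_u,y,n [-4.9  3.4  2. ] tq_n -0.07 q5 0.356 t 10.6333
time: 10.88
tool_pos: [0.5918, 0.1572, 0.1166]
tool_rot: [2.653, 0.0, 1.451]
contact_force: [-4.6, 5.4, 0.3]
opening: 0.0132
grip_force: 55.0
u,y,h mm [ 0.7 -0.3 -4.1] phi -0.001 tilt 0.001 F_u,y,n [-4.5  4.8  2.7] tq_n -0.08 q5 0.388 t 10.8833
5 x [-0.0003, 0.0083, -0.0, 0.0003, 0.0001, 0.0798]
```

```bash
echo '[[[-0.0003,0.0083,0,0,0,0.08],[-0.0003,0.0083,0,0,0,0.08],[-0.0003,0.0083,0,0,0,0.08],[-0.0003,0.0083,0,0,0,0.08],[-0.0003,0.0083,0,0,0,0.08],[0,0,0,0,0,0]]]' > m.json && python3 drive.py m.json
python3 st.py 0,-.004,5 .4,-.004,5
echo '[[[0.0004,-0.0084,0,0,0,-0.08],[0.0004,-0.0084,0,0,0,-0.08],[0.0004,-0.0084,0,0,0,-0.08],[0.0004,-0.0084,0,0,0,-0.08],[0.0004,-0.0084,0,0,0,-0.08],[0,0,0,0,0,0]]]' > m.json && python3 drive.py m.json
python3 st.py 0.4,-.004,5
```

```text
time: 11.38
tool_pos: [0.6262, 0.1444, 0.1354]
tool_rot: [2.686, -0.182, 1.095]
contact_force: [-1.9, 3.9, -0.7]
opening: 0.0137
grip_force: 55.0
u,y,h mm [ 0.1 -0.7 -4.1] phi -0.4 tilt 0.002 F_u,y,n [-2.4  3.6  0.5] tq_n -0.01 q5 0.456 t 11.3833
5 x [-0.0002, -0.0085, -0.0001, 0.0003, 0.0002, -0.0799]
5 x [-0.0003, -0.0084, -0.0, 0.0, -0.0, -0.08]
time: 11.88
tool_pos: [0.5892, 0.1591, 0.1144]
tool_rot: [2.659, 0.01, 1.461]
contact_force: [0.6, -11.2, -0.2]
opening: 0.0129
grip_force: 55.1
u,y,h mm [-1.6  1.1 -4.3] phi 0.012 tilt 0.006 F_u,y,n [  1.6 -11.1  -1.1] tq_n 0.3 q5 0.393 t 11.8833
5 x [-0.0006, -0.0079, -0.0001, -0.001, 0.0008, -0.0776]
```

```bash
echo '[[[-0.0008,-0.008,0,-0.001,0.001,-0.078],[-0.0008,-0.008,0,-0.001,0.001,-0.078],[-0.0008,-0.008,0,-0.001,0.001,-0.078],[-0.0006,-0.008,0,-0.001,0.001,-0.078],[-0.0006,-0.008,0,-0.001,0.001,-0.078],[0,0,0,0,0,0]]]' > m.json && python3 drive.py m.json
python3 st.py .4,-.004,1 0,-.004,5
```

```text
time: 12.38
tool_pos: [0.5544, 0.1544, 0.0968]
tool_rot: [2.686, 0.18, 1.81]
contact_force: [-1.3, -0.9, -0.2]
opening: 0.013
grip_force: 55.0
u,y,h mm [-0.   1.  -4.8] phi 0.399 tilt 0.004 F_u,y,n [-1.1 -1.1  0.4] tq_n 0.0 q5 0.299 t 12.3833
1 x [-0.0008, -0.0004, -0.0005, 0.0023, -0.0027, -0.001]
5 x [-0.0003, 0.0084, 0.0, 0.0, 0.0, 0.08]
```

The return stroke slipped freely as intended. Second stroke.

```bash
echo '[[[-0.0008,-0.0004,-0.0008,0.002,-0.0027,0],[-0.0003,0.0084,0,0,0,0.08],[-0.0003,0.0084,0,0,0,0.08],[-0.0003,0.0084,0,0,0,0.08],[-0.0003,0.0084,0,0,0,0.08],[-0.0003,0.0084,0,0,0,0.08],[0,0,0,0,0,0]]]' > m.json && python3 drive.py m.json
python3 st.py -.4,-.004,5
echo '[[[-0.0003,0.0084,0,0,0,0.08],[-0.0003,0.0084,0,0,0,0.08],[-0.0003,0.0084,0,0,0,0.08],[-0.0003,0.0084,0,0,0,0.08],[-0.0003,0.0084,0,0,0,0.08],[0,0,0,0,0,0]]]' > m.json && python3 drive.py m.json
python3 st.py 0,-.004,5 .4,-.004,5
```

```text
time: 12.97
tool_pos: [0.5932, 0.1571, 0.1179]
tool_rot: [2.653, -0.006, 1.439]
contact_force: [-4.8, -2.9, -4.2]
opening: 0.0133
grip_force: 55.0
u,y,h mm [ 1.2 -0.2 -3.7] phi -0.015 tilt 0.001 F_u,y,n [-5.8 -3.5 -1.7] tq_n -0.2 q5 0.392 t 12.9667
5 x [-0.0003, 0.0079, 0.0001, 0.0003, 0.0001, 0.0771]
time: 13.47
tool_pos: [0.6274, 0.1438, 0.1364]
tool_rot: [2.69, -0.188, 1.081]
contact_force: [-4.3, -2.2, -3.8]
opening: 0.0132
grip_force: 55.0
u,y,h mm [ 0.2 -0.5 -3.8] phi -0.414 tilt 0.001 F_u,y,n [-5.3 -2.7 -1.5] tq_n -0.03 q5 0.461 t 13.4667
5 x [-0.0003, -0.0088, 0.0, -0.0, 0.0003, -0.0828]
5 x [-0.0003, -0.0084, -0.0, 0.0, -0.0, -0.08]
```

```bash
echo '[[[-0.0003,-0.0088,0.0002,0,0,-0.0828],[-0.0003,-0.0088,0.0002,0,0,-0.0828],[-0.0003,-0.0088,0.0002,0,0,-0.0828],[-0.0003,-0.0088,0,0,0,-0.0828],[-0.0003,-0.0088,0,0,0,-0.0828],[0,0,0,0,0,0]]]' > m.json && python3 drive.py m.json
python3 st.py .4,-.0045,5
echo '[[[-0.0003,-0.0084,0,0,0,-0.08],[-0.0003,-0.0084,0,0,0,-0.08],[-0.0003,-0.0084,0,0,0,-0.08],[-0.0003,-0.0084,0,0,0,-0.08],[-0.0003,-0.0084,0,0,0,-0.08],[0,0,0,0,0,0]]]' > m.json && python3 drive.py m.json
python3 st.py 0.4,-.0045,1 0,-.0045,5
```

```text
time: 13.97
tool_pos: [0.59, 0.1585, 0.1155]
tool_rot: [2.654, 0.004, 1.461]
contact_force: [-1.1, -4.8, -0.8]
opening: 0.0134
grip_force: 55.0
u,y,h mm [-0.4  0.9 -4.3] phi 0.01 tilt 0.0 F_u,y,n [-0.8 -4.9 -0.5] tq_n 0.09 q5 0.385 t 13.9667
5 x [-0.0005, -0.0082, 0.0, 0.0001, 0.0, -0.0781]
time: 14.47
tool_pos: [0.5538, 0.1544, 0.0967]
tool_rot: [2.688, 0.186, 1.816]
contact_force: [-1.7, -1.6, -1.0]
opening: 0.0135
grip_force: 55.0
u,y,h mm [ 0.2  1.  -4.2] phi 0.407 tilt 0.001 F_u,y,n [-1.7 -1.8 -0.2] tq_n -0.06 q5 0.301 t 14.4667
1 x [-0.0009, 0.0002, 0.0003, 0.0014, 0.0002, 0.0068]
5 x [-0.0003, 0.0084, 0.0, 0.0, 0.0, 0.08]
```

Third stroke.

```bash
echo '[[[-0.0007,0,0.0003,0,0,0],[-0.0003,0.0084,0,0,0,0.08],[-0.0003,0.0084,0,0,0,0.08],[-0.0003,0.0084,0,0,0,0.08],[-0.0003,0.0084,0,0,0,0.08],[-0.0003,0.0084,0,0,0,0.08],[0,0,0,0,0,0]]]' > m.json && python3 drive.py m.json
python3 st.py -.4,-.0045,5
echo '[[[-0.0003,0.0084,0,0,0,0.08],[-0.0003,0.0084,0,0,0,0.08],[-0.0003,0.0084,0,0,0,0.08],[0,0,0,0,0,0]]]' > m.json && python3 drive.py m.json
python3 st.py
echo '[[[-0.0003,0.0084,0,0,0,0.08],[-0.0003,0.0084,0,0,0,0.08],[0,0,0,0,0,0]]]' > m.json && python3 drive.py m.json
python3 st.py 0,-.0045,5 .4,-.0045,5
```

```text
time: 15.05
tool_pos: [0.5928, 0.1574, 0.1167]
tool_rot: [2.653, -0.001, 1.449]
contact_force: [-5.1, -3.3, -2.7]
opening: 0.0136
grip_force: 55.1
u,y,h mm [ 1.3 -0.  -4.4] phi -0.004 tilt 0.002 F_u,y,n [-5.4 -3.9 -0.2] tq_n -0.18 q5 0.388 t 15.05
5 x [-0.0004, 0.0081, 0.0, 0.0004, 0.0001, 0.0793]
time: 15.38
tool_pos: [0.6138, 0.1515, 0.128]
tool_rot: [2.666, -0.112, 1.236]
contact_force: [-5.5, -4.9, -2.8]
opening: 0.0138
grip_force: 55.0
u,y,h mm [ 0.7 -0.3 -4.5] phi -0.243 tilt 0.001 F_u,y,n [-5.6 -5.5 -0.2] tq_n -0.11 q5 0.433 t 15.3833
time: 15.63
tool_pos: [0.6269, 0.1446, 0.1352]
tool_rot: [2.688, -0.183, 1.092]
contact_force: [-6.9, -5.0, -3.1]
opening: 0.0133
grip_force: 55.0
u,y,h mm [ 0.2 -0.3 -4.6] phi -0.403 tilt 0.001 F_u,y,n [-7.  -5.8  0.2] tq_n 0.04 q5 0.458 t 15.6333
5 x [-0.0003, -0.0085, -0.0, -0.0, 0.0003, -0.0805]
5 x [-0.0003, -0.0084, -0.0, 0.0, -0.0, -0.08]
```

```bash
echo '[[[-0.0003,-0.0085,0,0,0,-0.08],[-0.0003,-0.0085,0,0,0,-0.08],[-0.0003,-0.0085,0,0,0,-0.08],[-0.0003,-0.0085,0,0,0,-0.08],[-0.0003,-0.0085,0,0,0,-0.08]]]' > m.json && python3 drive.py m.json
echo '[[[-0.0005,-0.0084,0,0,0,-0.08],[-0.0005,-0.0084,0,0,0,-0.08],[-0.0005,-0.0084,0,0,0,-0.08],[-0.0003,-0.0084,0,0,0,-0.08],[-0.0003,-0.0084,0,0,0,-0.08],[0,0,0,0,0,0]]]' > m.json && python3 drive.py m.json
python3 st.py 0.4,-.0045,1
echo '[[[-0.0003,0.0084,0,0,0,0.08],[-0.0003,0.0084,0,0,0,0.08],[-0.0003,0.0084,0,0,0,0.08],[0,0,0,0,0,0]]]' > m.json && python3 drive.py m.json
python3 st.py
echo '[[[-0.0003,0.0084,0,0,0,0.08],[-0.0003,0.0084,0,0,0,0.08],[0,0,0,0,0,0]]]' > m.json && python3 drive.py m.json
python3 st.py -.4,-.0045,5
```

```text
time: 16.05
tool_pos: [0.5916, 0.1585, 0.1161]
tool_rot: [2.652, 0.002, 1.457]
contact_force: [-2.5, -6.2, -1.9]
opening: 0.0134
grip_force: 55.0
time: 16.55
tool_pos: [0.5541, 0.1543, 0.0967]
tool_rot: [2.686, 0.186, 1.815]
contact_force: [-2.1, -0.9, -0.4]
opening: 0.013
grip_force: 55.0
u,y,h mm [ 0.4  1.  -4.4] phi 0.406 tilt 0.002 F_u,y,n [-1.9 -1.2  0.5] tq_n -0.08 q5 0.3 t 16.55
1 x [-0.0008, -0.0001, 0.0001, 0.0025, -0.0001, 0.0059]
time: 16.88
tool_pos: [0.5782, 0.1583, 0.1091]
tool_rot: [2.657, 0.073, 1.589]
contact_force: [-4.5, -5.1, -2.3]
opening: 0.013
grip_force: 55.1
u,y,h mm [ 1.6  0.4 -4.4] phi 0.155 tilt 0.003 F_u,y,n [-4.5 -5.6 -0.2] tq_n -0.28 q5 0.355 t 16.8833
time: 17.13
tool_pos: [0.5926, 0.1575, 0.1166]
tool_rot: [2.653, -0.001, 1.448]
contact_force: [-5.7, -6.3, -2.3]
opening: 0.0133
grip_force: 55.0
u,y,h mm [ 1.   0.1 -4.4] phi -0.005 tilt 0.002 F_u,y,n [-5.4 -6.9  0.3] tq_n -0.15 q5 0.388 t 17.1333
5 x [-0.0004, 0.0081, 0.0, 0.0004, 0.0001, 0.0791]
```

```bash
echo '[[[-0.0003,0.0083,0,0,0,0.08],[-0.0003,0.0083,0,0,0,0.08],[0,0,0,0,0,0]]]' > m.json && python3 drive.py m.json
python3 st.py
echo '[[[-0.0003,0.0083,0,0,0,0.08],[0,0,0,0,0,0]]]' > m.json && python3 drive.py m.json
python3 st.py
echo '[[[-0.0003,0.0083,0,0,0,0.08],[-0.0003,0.0083,0,0,0,0.08],[0,0,0,0,0,0]]]' > m.json && python3 drive.py m.json
python3 st.py
```

```text
time: 17.38
tool_pos: [0.6067, 0.1543, 0.1242]
tool_rot: [2.659, -0.076, 1.307]
contact_force: [-4.9, -5.4, -2.4]
opening: 0.013
grip_force: 55.0
u,y,h mm [ 0.5 -0.1 -4.5] phi -0.164 tilt 0.002 F_u,y,n [-4.8 -5.9 -0.1] tq_n -0.0 q5 0.418 t 17.3833
time: 17.55
tool_pos: [0.6133, 0.1518, 0.1277]
tool_rot: [2.666, -0.112, 1.236]
contact_force: [-4.8, -7.2, -2.3]
opening: 0.0131
grip_force: 55.0
u,y,h mm [ 0.  -0.  -4.5] phi -0.243 tilt 0.001 F_u,y,n [-4.6 -7.7 -0.2] tq_n 0.08 q5 0.431 t 17.55
time: 17.8
tool_pos: [0.6264, 0.1449, 0.1351]
tool_rot: [2.688, -0.184, 1.091]
contact_force: [-5.3, -5.3, -2.8]
opening: 0.0134
grip_force: 55.0
u,y,h mm [-0.3  0.  -4.5] phi -0.404 tilt 0.001 F_u,y,n [-5.4 -5.9 -0.3] tq_n 0.06 q5 0.457 t 17.8
```

No stop felt yet. Fifth stroke.

```bash
echo '[[[-0.0003,-0.0085,0,0,0,-0.08],[-0.0003,-0.0085,0,0,0,-0.08],[-0.0003,-0.0085,0,0,0,-0.08],[-0.0003,-0.0085,0,0,0,-0.08],[-0.0003,-0.0085,0,0,0,-0.08]]]' > m.json && python3 drive.py m.json
echo '[[[-0.0006,-0.0084,0,0,0,-0.08],[-0.0006,-0.0084,0,0,0,-0.08],[-0.0006,-0.0084,0,0,0,-0.08],[-0.0005,-0.0084,0,0,0,-0.08],[-0.0005,-0.0084,0,0,0,-0.08],[0,0,0,0,0,0]]]' > m.json && python3 drive.py m.json
python3 st.py 0.4,-.0045,1
echo '[[[-0.0003,0.0084,0,0,0,0.08],[-0.0003,0.0084,0,0,0,0.08],[-0.0003,0.0084,0,0,0,0.08],[0,0,0,0,0,0]]]' > m.json && python3 drive.py m.json
python3 st.py
echo '[[[-0.0003,0.0084,0,0,0,0.08],[-0.0003,0.0084,0,0,0,0.08],[0,0,0,0,0,0]]]' > m.json && python3 drive.py m.json
python3 st.py -.4,-.0045,5
```

```text
time: 18.22
tool_pos: [0.5911, 0.1587, 0.1158]
tool_rot: [2.652, 0.002, 1.456]
contact_force: [-1.3, -8.4, -2.6]
opening: 0.0131
grip_force: 55.0
time: 18.72
tool_pos: [0.5537, 0.154, 0.0965]
tool_rot: [2.686, 0.185, 1.814]
contact_force: [-1.2, 0.1, 0.9]
opening: 0.0137
grip_force: 55.0
u,y,h mm [-0.1  0.6 -4.4] phi 0.405 tilt 0.003 F_u,y,n [-0.7 -0.1  1.4] tq_n 0.01 q5 0.298 t 18.7167
1 x [-0.0006, 0.0004, 0.0001, 0.0029, -0.0, 0.0048]
time: 19.05
tool_pos: [0.5779, 0.1583, 0.109]
tool_rot: [2.656, 0.072, 1.589]
contact_force: [-4.7, -4.1, -2.1]
opening: 0.0132
grip_force: 55.1
u,y,h mm [ 1.2  0.4 -4.3] phi 0.154 tilt 0.004 F_u,y,n [-4.7 -4.6  0.1] tq_n -0.21 q5 0.353 t 19.05
time: 19.3
tool_pos: [0.5923, 0.1575, 0.1167]
tool_rot: [2.652, -0.002, 1.448]
contact_force: [-4.6, -4.8, -2.8]
opening: 0.0132
grip_force: 55.0
u,y,h mm [ 0.8  0.1 -4.4] phi -0.005 tilt 0.003 F_u,y,n [-4.8 -5.3 -0.6] tq_n -0.1 q5 0.386 t 19.3
5 x [-0.0004, 0.0082, 0.0, 0.0006, -0.0001, 0.0789]
```

```bash
echo '[[[-0.0003,0.0083,0,0,0,0.08],[-0.0003,0.0083,0,0,0,0.08],[0,0,0,0,0,0]]]' > m.json && python3 drive.py m.json
python3 st.py
echo '[[[-0.0003,0.0083,0,0,0,0.08],[0,0,0,0,0,0]]]' > m.json && python3 drive.py m.json
python3 st.py
echo '[[[-0.0003,0.0083,0,0,0,0.08],[-0.0003,0.0083,0,0,0,0.08],[0,0,0,0,0,0]]]' > m.json && python3 drive.py m.json
python3 st.py
python3 - <<'E'
from h import *
for nm in("top",):
    c=robot.read_camera(nm); cv2.imwrite("pics/end5.png",c["image"][:,:,::-1])
E
```

```text
time: 19.55
tool_pos: [0.6064, 0.1543, 0.1242]
tool_rot: [2.658, -0.077, 1.306]
contact_force: [-4.8, -4.0, -2.8]
opening: 0.013
grip_force: 55.0
u,y,h mm [ 0.2 -0.  -4.4] phi -0.165 tilt 0.002 F_u,y,n [-5.1 -4.5 -0.4] tq_n -0.01 q5 0.415 t 19.55
time: 19.72
tool_pos: [0.6128, 0.152, 0.1276]
tool_rot: [2.665, -0.113, 1.236]
contact_force: [-5.2, -4.2, -2.4]
opening: 0.0132
grip_force: 55.0
u,y,h mm [-0.5  0.1 -4.5] phi -0.244 tilt 0.002 F_u,y,n [-5.3 -4.7  0.1] tq_n 0.15 q5 0.429 t 19.7167
time: 19.97
tool_pos: [0.6257, 0.1453, 0.1348]
tool_rot: [2.688, -0.185, 1.092]
contact_force: [-5.2, -4.2, -2.6]
opening: 0.0132
grip_force: 55.1
u,y,h mm [-1.1  0.3 -4.5] phi -0.404 tilt 0.001 F_u,y,n [-5.3 -4.8 -0.2] tq_n 0.3 q5 0.455 t 19.9667
```

Same resistance throughout and no stop yet. I'll go on with stroke six, re-centring the drift.

```bash
python3 st.py 0,-.0045,5
echo '[[[-0.0001,-0.0085,0,0,0,-0.08],[-0.0001,-0.0085,0,0,0,-0.08],[-0.0001,-0.0085,0,0,0,-0.08],[-0.0003,-0.0085,0,0,0,-0.08],[-0.0003,-0.0085,0,0,0,-0.08]]]' > m.json && python3 drive.py m.json
python3 st.py
echo '[[[-0.0006,-0.0082,0,0,0,-0.08],[-0.0006,-0.0082,0,0,0,-0.08],[-0.0006,-0.0082,0,0,0,-0.08],[-0.0005,-0.0082,0,0,0,-0.08],[-0.0005,-0.0082,0,0,0,-0.08],[0,0,0,0,0,0]]]' > m.json && python3 drive.py m.json
python3 st.py 0.4,-.0045,1
echo '[[[-0.0003,0.0084,0,0,0,0.08],[-0.0003,0.0084,0,0,0,0.08],[-0.0003,0.0084,0,0,0,0.08],[0,0,0,0,0,0]]]' > m.json && python3 drive.py m.json
python3 st.py
echo '[[[-0.0003,0.0084,0,0,0,0.08],[-0.0003,0.0084,0,0,0,0.08],[0,0,0,0,0,0]]]' > m.json && python3 drive.py m.json
python3 st.py -.4,-.0045,5
```

```text
u,y,h mm [-1.2  0.4 -4.6] phi -0.401 tilt 0.001 F_u,y,n [-5.6 -6.   0.7] tq_n 0.23 q5 0.454 t 20.0167
5 x [-0.0004, -0.0082, -0.0, 0.0001, 0.0001, -0.0801]
time: 20.43
tool_pos: [0.5908, 0.1579, 0.1156]
tool_rot: [2.652, 0.003, 1.455]
contact_force: [0.4, -15.0, -1.5]
opening: 0.0136
grip_force: 55.0
u,y,h mm [-0.1  0.2 -4.4] phi 0.004 tilt 0.003 F_u,y,n [  1.2 -14.8  -2.3] tq_n 0.03 q5 0.385 t 20.4333
time: 20.93
tool_pos: [0.5545, 0.154, 0.0969]
tool_rot: [2.685, 0.185, 1.813]
contact_force: [-0.6, -4.4, 0.6]
opening: 0.0135
grip_force: 55.0
u,y,h mm [ 0.7  0.6 -4.4] phi 0.403 tilt 0.003 F_u,y,n [ 0.2 -4.4  0.6] tq_n -0.12 q5 0.299 t 20.9333
1 x [-0.0003, -0.0004, 0.0001, 0.0031, 0.0005, 0.0032]
time: 21.27
tool_pos: [0.5783, 0.1584, 0.1093]
tool_rot: [2.656, 0.072, 1.589]
contact_force: [-3.6, -5.7, -2.2]
opening: 0.0133
grip_force: 55.1
u,y,h mm [ 1.7  0.6 -4.3] phi 0.154 tilt 0.004 F_u,y,n [-3.6 -6.1 -0.6] tq_n -0.29 q5 0.354 t 21.2667
time: 21.52
tool_pos: [0.5924, 0.1575, 0.1165]
tool_rot: [2.652, -0.002, 1.447]
contact_force: [-4.7, -6.7, -2.2]
opening: 0.0133
grip_force: 55.0
u,y,h mm [ 0.8  0.1 -4.4] phi -0.006 tilt 0.002 F_u,y,n [-4.4 -7.2 -0.1] tq_n -0.05 q5 0.387 t 21.5167
5 x [-0.0004, 0.0082, 0.0, 0.0005, 0.0001, 0.0789]
```

```bash
echo '[[[-0.0003,0.0083,0,0,0,0.08],[-0.0003,0.0083,0,0,0,0.08],[0,0,0,0,0,0]]]' > m.json && python3 drive.py m.json
python3 st.py
echo '[[[-0.0003,0.0083,0,0,0,0.08],[0,0,0,0,0,0]]]' > m.json && python3 drive.py m.json
python3 st.py
echo '[[[-0.0003,0.0083,0,0,0,0.08],[-0.0003,0.0083,0,0,0,0.08],[0,0,0,0,0,0]]]' > m.json && python3 drive.py m.json
python3 st.py
python3 - <<'E'
from h import *
c=robot.read_camera("top"); cv2.imwrite("pics/end6.png",c["image"][:,:,::-1])
p,r=cur()
out=[]
for f in("t0","end5","end6"):
    im=cv2.imread(f"pics/{f}.png" if f!="t0" else "pics/top0.png")
    out.append(cv2.resize(im[150:180,205:235],None,fx=8.8,fy=8.8,interpolation=cv2.INTER_CUBIC))
t=np.linspace(0,2*np.pi,40); pts=np.array([proj(c,p+r.apply(RG-[0,0,.014]+np.array([.0215*np.cos(a),.0215*np.sin(a),0]))) for a in t])
cv2.polylines(out[2],[np.round((pts-[205,150]+.5)*8.8).astype(int)],True,(0,255,0),1)
s=robot.read_camera("side")["image"][:,:,::-1]; t=c["image"][:,:,::-1]
b=np.hstack([cv2.resize(np.ascontiguousarray(s[160:230,160:270]),(440,280)),cv2.resize(np.ascontiguousarray(t[130:200,165:253]),(352,280))])
cv2.imwrite("pics/t6.png",np.vstack([cv2.convertScaleAbs(np.hstack(out),alpha=1.3),b]))
E
```

```text
time: 21.77
tool_pos: [0.6065, 0.1543, 0.1241]
tool_rot: [2.659, -0.076, 1.306]
contact_force: [-5.0, -7.3, -2.5]
opening: 0.0127
grip_force: 55.0
u,y,h mm [ 0.2 -0.  -4.5] phi -0.165 tilt 0.002 F_u,y,n [-4.8 -7.9 -0.3] tq_n 0.02 q5 0.417 t 21.7667
time: 21.93
tool_pos: [0.6131, 0.1519, 0.1276]
tool_rot: [2.666, -0.112, 1.235]
contact_force: [-4.9, -7.1, -3.0]
opening: 0.0134
grip_force: 55.0
u,y,h mm [-0.3  0.  -4.5] phi -0.244 tilt 0.001 F_u,y,n [-5.  -7.6 -0.8] tq_n 0.11 q5 0.431 t 21.9333
time: 22.18
tool_pos: [0.6258, 0.1452, 0.1347]
tool_rot: [2.688, -0.184, 1.091]
contact_force: [-6.6, -5.2, -3.5]
opening: 0.0136
grip_force: 55.1
u,y,h mm [-1.1  0.3 -4.6] phi -0.404 tilt 0.001 F_u,y,n [-6.9 -6.  -0.4] tq_n 0.25 q5 0.456 t 22.1833
```

View pics/t6.png

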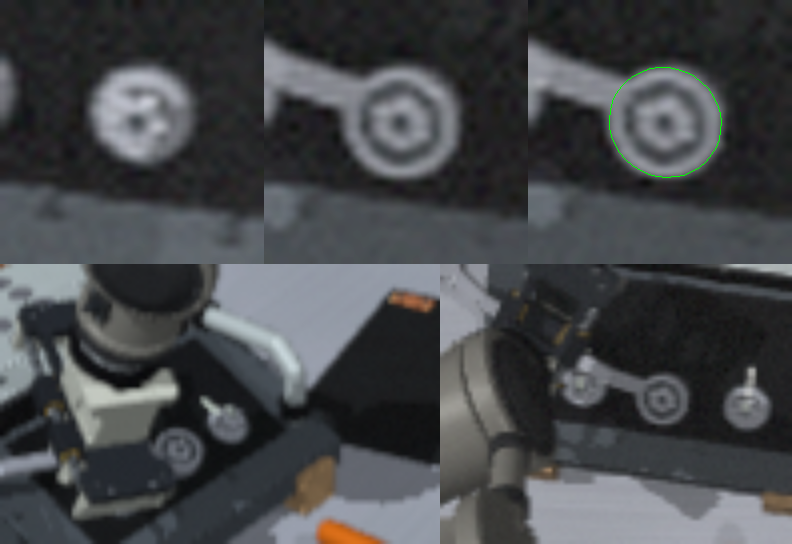

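The ring encircles the head and matches the predicted circle: top (220.1,163.4), side about (204.5,206.4). Now that the ring is visible in both views, I'll triangulate its true height.

Run:
```python
from h import *
t=robot.read_camera("top");s=robot.read_camera("side")
cv2.imwrite("pics/s6.png",s["image"][:,:,::-1])
for h in(.008,.014,.02,.028): print(h,proj(t,F+n*h).round(1),proj(s,F+n*h).round(1))
P,e=tri(t,(220.1,163.4),s,(204.4,206.2)); d=P-F; y0=RP.apply([0,1,0]);print(P,e,"u,y,n",d@np.cross(y0,n),d@y0,d@n)
# sub-pixel ring outline in side view: bright pixels vs dark strap near there
g=s["image"].mean(2)[194:218,192:218].astype(int)
print(g)
```

```text
0.008 [220.3 162.9] [203.4 206.4]
0.014 [220.  163.3] [203.9 205.5]
0.02 [219.7 163.8] [204.4 204.5]
0.028 [219.4 164.3] [205.1 203.2]
[0.58617628 0.05135212 0.09836556] 0.0018650259820337156 u,y,n -0.0016322778259018737 -0.0005552305258266759 0.011461576443371651
[[164 156 152 150 141 127 122 121 105  90  84  60  29  17  16  25  24  25
  113 169 119  49  24  25  26  31]
 [112  99  98  98  98  99  99  90  66  57  50  25  18  17  16  20  24  25
   43 145 175 142  91  52  99 109]
 [100  99  98  98  99  99  98  70  30  17  20  21  17  15  14  19  24  24
   25  36 152 181 167 117 124 144]
 [ 98  99  98  99  99  99  92  51  24  17  18  20  18  17  14  16  21  24
   26  29 105 161 163 128 115 119]
 [ 99 100  99  99  99 100  74  36  23  17  15  15  16  16  17  17  15  23
   26  38 129 144 108  94 121 108]
 [ 99  99  99  99 100  90  51  27  24  19  15  16  16  17  16  18  17  20
   24  46 117 124  93  89 112 117]
 [ 99  99  99  99  99  71  34  24  22  17  17  27  27  18  15  16  18  18
   23  38  89 102  88  93  91 101]
 [100  99  99 100 103  55  23  20  29  43  79  88  88  83  68  38  19  1
[... 1081 characters left out ...]
91  68  36
   17  16  18  14  17  17  29  38]
 [ 42  41  41  41  41  42  40  40  73  49  41  60  75  76  72  63  36  19
   17  15  17  16  24  35  40  42]
 [ 42  42  42  41  41  40  41  40  72  50  41  54  50  48  39  22  18  17
   16  17  17  25  43  54  50  44]
 [ 41  41  42  42  42  51  69  49  42  44  44  41  22  16  18  15  18  18
   16  22  38  44  52  53  53  50]
 [ 41  42  42  41  42  54  76  49  38  37  37  42  23  16  16  17  17  17
   22  40  52  54  54  53  53  54]
 [ 44  41  38  37  34  35  40  33  29  24  42  43  24  17  17  17  23  37
   45  53  54  53  54  53  54  55]
 [ 36  32  29  25  32  40  43  53  66  58  57  38  21  18  17  25  42  53
   56  55  54  53  54  55  54  55]]
```

The ring top is 11.5 mm above the flange point (about 14 expected seated, 28 if stuck on the head), so it is seated. Stroke seven.

```bash
echo '[[[-0.0001,-0.0085,0,0,0,-0.08],[-0.0001,-0.0085,0,0,0,-0.08],[-0.0001,-0.0085,0,0,0,-0.08],[-0.0003,-0.0085,0,0,0,-0.08],[-0.0003,-0.0085,0,0,0,-0.08]]]' > m.json && python3 drive.py m.json
python3 st.py
echo '[[[-0.0006,-0.0082,0,0,0,-0.08],[-0.0006,-0.0082,0,0,0,-0.08],[-0.0006,-0.0082,0,0,0,-0.08],[-0.0005,-0.0082,0,0,0,-0.08],[-0.0005,-0.0082,0,0,0,-0.08],[0,0,0,0,0,0]]]' > m.json && python3 drive.py m.json
python3 st.py 0.4,-.0045,1
echo '[[[-0.0003,0.0084,0,0,0,0.08],[-0.0003,0.0084,0,0,0,0.08],[-0.0003,0.0084,0,0,0,0.08],[0,0,0,0,0,0]]]' > m.json && python3 drive.py m.json
python3 st.py
echo '[[[-0.0003,0.0084,0,0,0,0.08],[-0.0003,0.0084,0,0,0,0.08],[0,0,0,0,0,0]]]' > m.json && python3 drive.py m.json
python3 st.py -.4,-.0045,5
```

```text
time: 22.8
tool_pos: [0.591, 0.158, 0.1155]
tool_rot: [2.653, 0.003, 1.455]
contact_force: [0.1, -16.4, -1.9]
opening: 0.0135
grip_force: 55.0
u,y,h mm [-0.1  0.3 -4.5] phi 0.003 tilt 0.003 F_u,y,n [  0.9 -16.3  -2.6] tq_n -0.03 q5 0.386 t 22.8
time: 23.3
tool_pos: [0.5547, 0.1541, 0.097]
tool_rot: [2.686, 0.185, 1.813]
contact_force: [-0.3, -5.6, -1.0]
opening: 0.0133
grip_force: 55.1
u,y,h mm [ 0.8  0.7 -4.4] phi 0.403 tilt 0.003 F_u,y,n [-0.2 -5.6 -1. ] tq_n -0.25 q5 0.301 t 23.3
1 x [-0.0003, -0.0006, 0.0, 0.0025, 0.0007, 0.0031]
time: 23.63
tool_pos: [0.5785, 0.1585, 0.1093]
tool_rot: [2.656, 0.072, 1.588]
contact_force: [-3.4, -6.9, -2.9]
opening: 0.0132
grip_force: 55.1
u,y,h mm [ 1.8  0.7 -4.3] phi 0.154 tilt 0.003 F_u,y,n [-3.6 -7.2 -1.4] tq_n -0.26 q5 0.356 t 23.6333
time: 23.88
tool_pos: [0.5926, 0.1575, 0.1165]
tool_rot: [2.653, -0.001, 1.447]
contact_force: [-5.3, -6.9, -3.1]
opening: 0.0131
grip_force: 55.0
u,y,h mm [ 0.9  0.1 -4.5] phi -0.006 tilt 0.002 F_u,y,n [-5.4 -7.5 -0.7] tq_n -0.12 q5 0.389 t 23.8833
5 x [-0.0004, 0.0082, -0.0, 0.0004, 0.0002, 0.0789]
```

Seven strokes without a stop is more than expected. I need the actual moment about the bolt axis in each direction, to tell whether the bolt is being dragged back on the return.

```bash
cat > mom.py <<'E'
from h import *
o=robot.observe(); p,r=cur(); f,t=o["contact_force"],o["torque"]
W=np.array([0,0,-3.4]); 
print("M about bolt",round(float(n@(t+np.cross(p-F,f-W))),3),"at tcp",round(float(n@t),3),"toolF",r.inv().apply(f-W).round(1),"toolT",r.inv().apply(t).round(2))
E
python3 mom.py
echo '[[[-0.0003,0.0083,0,0,0,0.08],[-0.0003,0.0083,0,0,0,0.08]]]' > m.json && python3 drive.py m.json >/dev/null; python3 mom.py; python3 st.py
echo '[[[-0.0003,0.0083,0,0,0,0.08],[-0.0003,0.0083,0,0,0,0.08]]]' > m.json && python3 drive.py m.json>/dev/null; python3 mom.py; python3 st.py
echo '[[[-0.0003,0.0083,0,0,0,0.08],[0,0,0,0,0,0]]]' > m.json && python3 drive.py m.json>/dev/null; python3 mom.py; python3 st.py
echo '[[[0.0005,-0.0042,-0.0005,0,0,-0.04],[0.0005,-0.0042,-0.0005,0,0,-0.04],[0,-0.0042,-0.0005,0,0,-0.04]]]' > m.json && python3 drive.py m.json>/dev/null; python3 mom.py; python3 st.py
echo '[[[0,-0.0042,0,0,0,-0.04],[0,-0.0042,0,0,0,-0.04],[0,-0.0042,0,0,0,-0.04]]]' > m.json && python3 drive.py m.json>/dev/null; python3 mom.py; python3 st.py
```

```text
M about bolt 0.263 at tcp -0.125 toolF [-7.5 -3.7 -2.3] toolT [ 1.01 -1.57  0.12]
M about bolt 0.304 at tcp 0.241 toolF [-12.6  -0.5  -1.2] toolT [ 0.63 -2.38 -0.24]
u,y,h mm [-1.   0.3 -4.6] phi -0.163 tilt 0.002 F_u,y,n [ -4.1 -12.3  -1.8] tq_n 0.24 q5 0.418 t 24.05
M about bolt 0.23 at tcp 0.266 toolF [-11.6   0.5  -1.3] toolT [ 0.49 -2.32 -0.27]
u,y,h mm [-1.3  0.4 -4.6] phi -0.323 tilt 0.002 F_u,y,n [ -4.8 -11.1  -1.7] tq_n 0.27 q5 0.445 t 24.2167
M about bolt 0.524 at tcp 0.274 toolF [-8.4 -2.3 -3.6] toolT [ 0.84 -1.87 -0.28]
u,y,h mm [-1.1  0.3 -4.6] phi -0.404 tilt 0.002 F_u,y,n [-7.  -6.8  0.6] tq_n 0.27 q5 0.458 t 24.3833
M about bolt 0.066 at tcp 0.171 toolF [-13.9   1.2   0.9] toolT [ 0.19 -2.55 -0.17]
u,y,h mm [-1.1  0.6 -3.3] phi -0.278 tilt 0.004 F_u,y,n [ -4.3 -13.6  -3.8] tq_n 0.17 q5 0.443 t 24.6333
M about bolt -0.066 at tcp 0.062 toolF [-15.6   1.3   0.9] toolT [ 0.18 -2.73 -0.06]
u,y,h mm [-0.6  0.9 -3.3] phi -0.158 tilt 0.003 F_u,y,n [ -2.8 -15.6  -3.9] tq_n 0.06 q5 0.422 t 24.8833
```

The moment on drive is about +0.3 N·m, so the bolt is turning. Working back through the earlier readings, the last two returns, with about 15 N of side pull, carried about -0.29 N·m and may have dragged the bolt back. This return is fine (|M| < 0.07). I'll centre the ring better and press less on returns, checking the moment.

```bash
python3 st.py .0,-.0035,4
echo '[[[-0.0008,-0.0042,0,0,0,-0.04],[-0.0004,-0.0042,0,0,0,-0.04],[-0.0002,-0.0042,0,0,0,-0.04],[-0.0002,-0.0042,0,0,0,-0.04]]]' > m.json && python3 drive.py m.json>/dev/null; python3 mom.py; python3 st.py .4,-.0035,10
echo '[[[-0.0003,-0.0042,0,0,0,-0.04],[-0.0002,-0.0042,0,0,0,-0.04],[-0.0002,-0.0042,0,0,0,-0.04],[-0.0002,-0.0042,0,0,0,-0.04]]]' > m.json && python3 drive.py m.json>/dev/null; python3 mom.py; python3 st.py .4,-.0035,6
```

```text
u,y,h mm [-0.6  0.9 -3.3] phi -0.158 tilt 0.003 F_u,y,n [ -2.8 -15.6  -3.9] tq_n 0.06 q5 0.422 t 24.8833
4 x [-0.0003, -0.004, -0.0, -0.0003, 0.0007, -0.0395]
M about bolt -0.354 at tcp -0.176 toolF [-13.7   1.6   0.7] toolT [ 0.16 -2.3   0.17]
u,y,h mm [ 0.6  0.  -3.1] phi 0.001 tilt 0.002 F_u,y,n [  0.  -13.7  -3.6] tq_n -0.18 q5 0.39 t 25.2167
10 x [-0.0001, -0.0043, 0.0, 0.0001, 0.0002, -0.0399]
M about bolt -0.303 at tcp -0.299 toolF [-9.5 -0.1 -0.5] toolT [ 0.41 -1.65  0.29]
u,y,h mm [ 1.4  0.2 -3. ] phi 0.16 tilt 0.003 F_u,y,n [-0.2 -9.4 -2.5] tq_n -0.3 q5 0.356 t 25.55
6 x [-0.0001, -0.0044, 0.0001, 0.0005, 0.0002, -0.04]
```

Still dragging at about 14 N of radial pull. The tool appears to sit about 1 mm too far out along the bar, so I'll remove that pull and see whether the return slips again.

```bash
echo '[[[-0.0006,-0.0002,0,0,0,0],[-0.0006,-0.0002,0,0,0,0]]]' > m.json && python3 drive.py m.json>/dev/null; python3 mom.py; python3 st.py
echo '[[[-0.0004,-0.0042,0,0,0,-0.04],[-0.0003,-0.0042,0,0,0,-0.04],[-0.0002,-0.0042,0,0,0,-0.04]]]' > m.json && python3 drive.py m.json>/dev/null; python3 mom.py; python3 st.py
echo '[[[-0.0002,-0.0042,0,0,0,-0.04],[-0.0002,-0.0042,0,0,0,-0.04],[-0.0002,-0.0042,0,0,0,-0.04]]]' > m.json && python3 drive.py m.json>/dev/null; python3 mom.py; python3 st.py .4,-.004,1
```

```text
M about bolt -0.217 at tcp -0.28 toolF [-2.4 -0.6 -1.1] toolT [ 0.53 -0.58  0.28]
u,y,h mm [ 1.4 -0.1 -3. ] phi 0.159 tilt 0.004 F_u,y,n [-1.8 -2.5 -1.9] tq_n -0.28 q5 0.353 t 25.7167
M about bolt -0.295 at tcp -0.373 toolF [-0.1 -0.7 -2.8] toolT [ 0.56 -0.1   0.37]
u,y,h mm [ 1.9  0.3 -2.9] phi 0.281 tilt 0.006 F_u,y,n [-2.3 -0.3 -0.2] tq_n -0.37 q5 0.326 t 25.9667
M about bolt -0.294 at tcp -0.417 toolF [ 2.7 -1.1 -2.3] toolT [0.54 0.49 0.42]
u,y,h mm [ 2.   0.6 -2.9] phi 0.401 tilt 0.007 F_u,y,n [-3.7  2.1 -0.7] tq_n -0.42 q5 0.299 t 26.2167
1 x [0.0003, -0.0017, 0.0012, 0.0064, -0.0013, 0.0011]
```

Radial pull is gone, yet the moment is still -0.3 on return. I'll test directly by comparing averaged top-camera patches of the bolt head after the return, after a drive stroke and after the next return.

```bash
cat > snap.py <<'E'
import sys
from h import *
a=[]; 
for i in range(5): a.append(robot.read_camera("top")["image"].astype(float).mean(2))
a=np.mean(a,0); np.save(f"pics/{sys.argv[1]}.npy",a)
E
echo '[[[0.0003,-0.0017,0.0006,0.003,0,0],[0,0,0,0,0,0]]]' > m.json && python3 drive.py m.json>/dev/null; python3 mom.py; python3 st.py; python3 snap.py A
echo '[[[-0.0003,0.0084,0,0,0,0.08],[-0.0003,0.0084,0,0,0,0.08],[-0.0003,0.0084,0,0,0,0.08]]]' > m.json && python3 drive.py m.json>/dev/null; python3 mom.py
echo '[[[-0.0003,0.0084,0,0,0,0.08],[-0.0003,0.0084,0,0,0,0.08],[-0.0003,0.0084,0,0,0,0.08]]]' > m.json && python3 drive.py m.json>/dev/null; python3 mom.py;python3 st.py -.4,-.004,4
python3 snap.py B
python3 - <<'E'
import numpy as np
A,B=[np.load(f"pics/{k}.npy")[158:169,215:226] for k in"AB"]
print(A.round().astype(int));print(B.round().astype(int))
E
```

```text
M about bolt -0.312 at tcp -0.197 toolF [ 3.9  1.1 -3.3] toolT [0.2  0.46 0.2 ]
u,y,h mm [ 0.6  0.1 -3.4] phi 0.401 tilt 0.004 F_u,y,n [-2.1  4.   0.3] tq_n -0.2 q5 0.299 t 26.3833
M about bolt -0.016 at tcp 0.076 toolF [ 1.9  0.9 -2.5] toolT [ 0.39  0.15 -0.08]
M about bolt 0.371 at tcp 0.19 toolF [ 2.2 -1.7 -3.3] toolT [ 0.65  0.   -0.19]
u,y,h mm [-1.1 -0.5 -3.5] phi -0.08 tilt 0.0 F_u,y,n [-3.2  2.3  0.3] tq_n 0.19 q5 0.401 t 27.1333
4 x [-0.0002, 0.0087, 0.0001, -0.0, -0.0001, 0.08]
[[ 24  36  75 135 166 166 158 131  94  66  42]
 [ 44  91 118 102  99 106 111 144 146 109  64]
 [ 87 108  80  58  70  80  83  89 130 154 122]
 [ 99  91  54  68 106 139 152 126  84 125 143]
 [ 99  67  64  95 115 141 160 133  93  97 136]
 [ 92  55  96 118  88  58 103 139 119  84 132]
 [100  68  66  97  90  62 110 154 138  87 128]
 [ 99  78  65  95 112 104 134 140  91  83 134]
 [110  94  54  81 120 157 159 110  78 118 142]
 [ 78  90  79  61  76  80  71  86 115 145 126]
 [ 35  83 111 103  88  86  84 105 143 130  64]]
[[ 24  43  78 108 121 120 132 123  83  63  39]
 [ 44  89 115 104  76  68  90 110 114  98  62]
 [ 91 105  78  58  67  72  69  65  86 111  98]
 [110  95  62  68 109 124 102  82  63  88 115]
 [ 99  75  91 117 117 118 115 119 104  70 128]
 [ 95  64  91 110  88  59  84 102  87  59 124]
 [ 97  65  85 108  89  63  85 108  93  65 125]
 [102  75  74 104 110  98 103 114  99  80 129]
 [ 95  99  60  66  93 111 105  71  54 112 143]
 [ 81 104  83  67  53  56  63  55  75 131 128]
 [ 35  86 115 104  77  66  67  77 100 103  67]]
```

The averaged patch resolves the six lobes, so I can track the bolt angle by the 6th-harmonic phase. I'll finish the stroke, then track the phase through the return.

```bash
cat > ph.py <<'E'
import sys,numpy as np
from scipy.ndimage import map_coordinates
def ph(k):
    a=np.load(f"pics/{k}.npy"); th=np.arange(0,2*np.pi,.02); best=[]
    for r in(2.4,2.8,3.2):
        v=map_coordinates(a,[163.4+r*np.sin(th)*.97,220+r*np.cos(th)],order=3); best.append((v*np.exp(-6j*th)).mean())
    z=sum(best); return round(float(-np.degrees(np.angle(z))/6%60),1),[round(abs(b),1) for b in best]
for k in sys.argv[1:]: print(k,"bolt angle mod 60 (cw):",ph(k))
E
python3 ph.py A B
echo '[[[-0.0002,0.0087,0,0,0,0.08],[-0.0002,0.0087,0,0,0,0.08],[-0.0002,0.0087,0,0,0,0.08],[-0.0002,0.0087,0,0,0,0.08],[0,0,0,0,0,0]]]' > m.json && python3 drive.py m.json>/dev/null; python3 mom.py;python3 st.py 0,-.003,5 
python3 snap.py C
echo '[[[-0.0004,-0.0082,-0.0001,0,0,-0.08],[-0.0004,-0.0082,-0.0001,0,0,-0.08],[-0.0004,-0.0082,-0.0001,0,0,-0.08],[-0.0004,-0.0082,-0.0001,0,0,-0.08],[-0.0004,-0.0082,-0.0001,0,0,-0.08]]]' > m.json && python3 drive.py m.json>/dev/null; python3 mom.py; python3 st.py
python3 snap.py D; python3 ph.py C D
```

```text
A bolt angle mod 60 (cw): (8.1, [np.float64(2.8), np.float64(4.2), np.float64(4.3)])
B bolt angle mod 60 (cw): (26.8, [np.float64(2.6), np.float64(3.7), np.float64(3.9)])
M about bolt 0.516 at tcp 0.046 toolF [ 4.4 -4.5 -4.3] toolT [ 1.2   0.32 -0.05]
u,y,h mm [-0.2 -0.7 -3.5] phi -0.398 tilt 0.0 F_u,y,n [-4.   5.8  1.3] tq_n 0.05 q5 0.457 t 27.8
5 x [-0.0002, -0.0084, -0.0001, -0.0001, 0.0, -0.0796]
M about bolt -0.311 at tcp -0.223 toolF [ 2.2  0.9 -2.1] toolT [0.38 0.2  0.22]
u,y,h mm [ 1.6 -0.7 -3. ] phi 0.009 tilt 0.002 F_u,y,n [-0.7  2.2 -0.9] tq_n -0.22 q5 0.387 t 28.4667
C bolt angle mod 60 (cw): (35.8, [np.float64(2.7), np.float64(3.4), np.float64(3.6)])
D bolt angle mod 60 (cw): (30.4, [np.float64(3.3), np.float64(4.8), np.float64(5.4)])
```

```bash
echo '[[[-0.0002,-0.0086,0,0,0,-0.08],[-0.0002,-0.0086,0,0,0,-0.08]]]' > m.json && python3 drive.py m.json>/dev/null; python3 mom.py; python3 st.py
python3 snap.py E
echo '[[[-0.0002,-0.0086,0,0,0,-0.08],[-0.0002,-0.0086,0,0,0,-0.08]]]' > m.json && python3 drive.py m.json>/dev/null; python3 mom.py; python3 st.py .4,-.003,1
python3 snap.py F; python3 ph.py E F
python3 - <<'E'
import numpy as np
t=np.load("pics/F.npy")[158:169,215:226];print(t.round().astype(int))
E
```

```text
M about bolt -0.269 at tcp -0.311 toolF [ 4.  -0.3 -2.6] toolT [0.38 0.53 0.31]
u,y,h mm [ 1.7 -0.4 -3. ] phi 0.166 tilt 0.002 F_u,y,n [-2.6  3.9 -0.4] tq_n -0.31 q5 0.355 t 28.8833
M about bolt -0.208 at tcp -0.217 toolF [ 3.1 -0.  -2.7] toolT [0.24 0.61 0.22]
u,y,h mm [ 1.3 -0.1 -3. ] phi 0.326 tilt 0.002 F_u,y,n [-2.6  2.9 -0.3] tq_n -0.22 q5 0.32 t 29.3
1 x [0.0003, -0.009, 0.0001, 0.0023, -0.0006, -0.0742]
E bolt angle mod 60 (cw): (28.6, [np.float64(4.2), np.float64(6.1), np.float64(7.0)])
F bolt angle mod 60 (cw): (16.4, [np.float64(2.3), np.float64(3.2), np.float64(2.8)])
[[ 24  37  75 107 118 119 138 139  94  66  42]
 [ 43  93 119 104  77  68 104 145 155 126  65]
 [ 86 108  84  57  67  74  68  72 102 137 122]
 [102  95  61  69 104 118 101  95  88 125 142]
 [100  68  62  95 115 117 117 116 106 103 140]
 [ 96  62  97 120  88  60  95 133 121  74 125]
 [ 98  73  84 106  90  75 118 155 135  77 126]
 [100  78  74 101 109 116 144 151 116  89 135]
 [116 103  61  71  91 141 146  93  84 119 143]
 [ 66 101  95  62  58  61  69  84 114 147 126]
 [ 24  64 101 104  79  76 102 124 146 129  64]]
```

```bash
python3 - <<'E'
import cv2,numpy as np
for k in("end5","end6"): np.save(f"pics/{k}.npy",cv2.imread(f"pics/{k}.png").astype(float).mean(2))
np.save("pics/s0.npy",cv2.imread("pics/top0.png").astype(float).mean(2))
for k in("end5","end6","C","D"): print(k);print(np.load(f"pics/{k}.npy")[159:168,216:225].round().astype(int))
E
python3 ph.py end5 end6 C D
```

```text
end5
[[104 114 100  77  72  86 108 112  91]
 [ 96  72  61  63  70  74  66 103 124]
 [ 81  66  80  91 113 113  81  58  90]
 [ 66  98 121 115 116 117 107  81  74]
 [ 58  83 105  87  58  92 116  96  68]
 [ 50  87 112  86  60  86 109  93  63]
 [ 74  77 106 110  99 101 115 100  63]
 [ 97  61  66  92 112  99  79  63  78]
 [108  86  58  55  59  56  59  71  97]]
end6
[[105 113 100  79  69  84 109 115  98]
 [ 94  70  63  56  66  74  66  82 104]
 [ 85  70  82  92 113 114  81  63  89]
 [ 59  98 120 116 118 117 105  78  74]
 [ 61  85 106  89  59  93 117  98  69]
 [ 52  87 112  89  63  85 110  93  64]
 [ 77  75 103 109  99  99 114 104  70]
 [ 97  63  65  89 110  93  67  59  76]
 [109  86  59  53  58  58  61  74  99]]
C
[[104 115 101  77  70  85 107 116  98]
 [ 98  79  63  63  75  74  59  74 105]
 [ 91  73  84  92 111 113  81  62  91]
 [ 72  97 121 115 116 117 105  79  74]
 [ 61  76  97  87  59  93 116  96  69]
 [ 61  86 112  89  62  85 109  93  55]
 [ 76  76 104 109  99  99 115 102  70]
 [104  65  66  91 110  93  69  62  78]
 [108  86  62  57  58  55  58  73 102]]
D
[[102 117 105  82  86  97 105 113 100]
 [110  81  58  61  75  77  60  74 122]
 [ 91  63  72  99 123 114  82  63  91]
 [ 74  94 119 115 116 117 118 100  89]
 [ 66  75  99  88  59  81 109  96  62]
 [ 67  76  99  89  63  85 109  97  70]
 [ 75  93 115 106  99  99 115 102  92]
 [103  66  52  85 108 100  76  61 116]
 [113  97  65  63  59  55  56  77 129]]
end5 bolt angle mod 60 (cw): (35.2, [np.float64(2.2), np.float64(2.9), np.float64(3.1)])
end6 bolt angle mod 60 (cw): (35.2, [np.float64(2.2), np.float64(2.9), np.float64(3.0)])
C bolt angle mod 60 (cw): (35.8, [np.float64(2.7), np.float64(3.4), np.float64(3.6)])
D bolt angle mod 60 (cw): (30.4, [np.float64(3.3), np.float64(4.8), np.float64(5.4)])
```

Three stroke ends show the identical head phase, about 35.5°. With the socket teeth between the lobes and the pack's yaw, that corresponds to 148° ≈ 2.58 rad, which is home. The socket then drags the bolt back on returns. I'll drive home once more, push slightly further to confirm a hard stop by moment, and lift off there without a return swing.

```bash
python3 ph.py s0
echo '[[[-0.0003,0.0084,0,0,0,0.08],[-0.0003,0.0084,0,0,0,0.08],[-0.0003,0.0084,0,0,0,0.08],[-0.0003,0.0084,0,0,0,0.08]]]' > m.json && python3 drive.py m.json>/dev/null; python3 mom.py; python3 st.py -.36,-.0035,5
echo '[[[-0.0002,0.0084,0,0,0,0.08],[-0.0002,0.0084,0,0,0,0.08],[-0.0002,0.0084,0,0,0,0.08],[-0.0002,0.0084,0,0,0,0.08]]]' > m.json && python3 drive.py m.json>/dev/null; python3 mom.py; python3 st.py
echo '[[[-0.0002,0.0042,0,0,0,0.04],[0,0,0,0,0,0]]]' > m.json && python3 drive.py m.json>/dev/null; python3 mom.py; python3 st.py; python3 snap.py G
echo '[[[-0.0002,0.0042,0,0,0,0.04],[0,0,0,0,0,0]]]' > m.json && python3 drive.py m.json>/dev/null; python3 mom.py; python3 st.py; python3 snap.py H
python3 ph.py G H
```

```text
s0 bolt angle mod 60 (cw): (3.7, [np.float64(4.3), np.float64(5.5), np.float64(5.0)])
M about bolt 0.489 at tcp 0.115 toolF [ 2.  -3.6 -2. ] toolT [ 0.86  0.23 -0.12]
u,y,h mm [-0.1 -0.6 -3.1] phi -0.0 tilt 0.001 F_u,y,n [-5.2  2.  -1. ] tq_n 0.12 q5 0.389 t 29.8833
5 x [-0.0001, 0.0076, 0.0001, -0.0001, 0.0001, 0.0719]
M about bolt 0.348 at tcp 0.109 toolF [-0.3 -2.3 -2.1] toolT [ 0.76 -0.46 -0.11]
u,y,h mm [-0.6 -0.6 -3.1] phi -0.32 tilt 0.002 F_u,y,n [-3.9  0.4 -0.9] tq_n 0.11 q5 0.448 t 30.2167
M about bolt 0.399 at tcp 0.028 toolF [ 0.5 -3.5 -2.1] toolT [ 0.94 -0.08 -0.03]
u,y,h mm [-0.  -0.9 -3.2] phi -0.359 tilt 0.001 F_u,y,n [-4.7  1.7 -0.9] tq_n 0.03 q5 0.453 t 30.3833
M about bolt 0.495 at tcp 0.112 toolF [-1.3 -3.7 -2.1] toolT [ 1.17 -0.46 -0.11]
u,y,h mm [-0.6 -0.6 -3.1] phi -0.397 tilt 0.001 F_u,y,n [-5.5  0.2 -0.9] tq_n 0.11 q5 0.459 t 30.8
G bolt angle mod 60 (cw): (37.4, [np.float64(3.1), np.float64(3.7), np.float64(3.5)])
H bolt angle mod 60 (cw): (35.1, [np.float64(2.4), np.float64(3.0), np.float64(3.3)])
```

There's no hard stop (M stays at 0.4–0.5), and the head angle oscillates with the tool. The returns now drag the bolt, while the first three clearly slipped. The likeliest cause is the ring binding on the flange. I'll raise the ring about 5 mm, still engaged on the lobes, and do the return swing there.

```bash
echo '[[[0,-0.001,-0.0025,0,0,-0.01],[0,-0.001,-0.0025,0,0,-0.01],[0,0,-0.002,0,0,0]]]' > m.json && python3 drive.py m.json>/dev/null; python3 mom.py; python3 st.py 0,.004,8
echo '[[[-0.0002,-0.0042,0,0,0,-0.04],[-0.0002,-0.0042,0,0,0,-0.04],[-0.0002,-0.0042,0,0,0,-0.04],[-0.0002,-0.0042,0,0,0,-0.04]]]' > m.json && python3 drive.py m.json>/dev/null; python3 mom.py; python3 st.py
echo '[[[-0.0002,-0.0042,0,0,0,-0.04],[-0.0002,-0.0042,0,0,0,-0.04],[-0.0002,-0.0042,0,0,0,-0.04],[-0.0002,-0.0042,0,0,0,-0.04]]]' > m.json && python3 drive.py m.json>/dev/null; python3 mom.py; python3 st.py 0,.004,4
```

```text
M about bolt 0.332 at tcp 0.146 toolF [-10.7  -1.7   7.5] toolT [ 0.78 -1.24 -0.15]
u,y,h mm [-1.5 -1.7  3.5] phi -0.374 tilt 0.004 F_u,y,n [ -7.1  -9.3 -10.5] tq_n 0.15 q5 0.467 t 31.3
8 x [0.0001, -0.0048, -0.0001, -0.0004, 0.0003, -0.0468]
M about bolt 0.073 at tcp -0.133 toolF [-0.5 -2.   0.3] toolT [ 0.81 -0.25  0.13]
u,y,h mm [ 1.1 -0.6  4.1] phi -0.214 tilt 0.002 F_u,y,n [-3.6 -0.1 -3.3] tq_n -0.13 q5 0.438 t 31.6333
M about bolt -0.052 at tcp -0.212 toolF [-2.7 -1.6  0.9] toolT [ 0.83 -0.42  0.21]
u,y,h mm [ 1.1 -1.   4.2] phi -0.054 tilt 0.002 F_u,y,n [-3.3 -2.6 -3.9] tq_n -0.21 q5 0.409 t 31.9667
4 x [0.0002, -0.0017, 0.0001, 0.0005, -0.0003, -0.0136]
```

Raised, the return slips (|M| ≈ 0.05). I'll continue the return at this height.

```bash
echo '[[[0.0001,-0.0042,0,0,0,-0.04],[0,-0.0042,0,0,0,-0.04],[-0.0002,-0.0042,0,0,0,-0.04],[-0.0002,-0.0042,0,0,0,-0.04]]]' > m.json && python3 drive.py m.json>/dev/null; python3 mom.py; python3 st.py
echo '[[[-0.0002,-0.0042,0,0,0,-0.04],[-0.0002,-0.0042,0,0,0,-0.04],[-0.0002,-0.0042,0,0,0,-0.04],[-0.0002,-0.0042,0,0,0,-0.04]]]' > m.json && python3 drive.py m.json>/dev/null; python3 mom.py; python3 st.py
echo '[[[-0.0002,-0.0042,0,0,0,-0.04],[-0.0002,-0.0042,0,0,0,-0.04],[-0.0002,-0.0042,0,0,0,-0.04]]]' > m.json && python3 drive.py m.json>/dev/null; python3 mom.py; python3 st.py .4,-.002,3
```

```text
M about bolt -0.318 at tcp -0.372 toolF [-1.4 -0.5 -0.1] toolT [ 0.61 -0.22  0.37]
u,y,h mm [ 1.9 -0.8  4.3] phi 0.105 tilt 0.004 F_u,y,n [-2.  -1.5 -2.9] tq_n -0.37 q5 0.377 t 32.3
M about bolt -0.29 at tcp -0.462 toolF [ 2.2 -1.6 -0.6] toolT [0.63 0.51 0.47]
u,y,h mm [ 2.3 -0.5  4.4] phi 0.265 tilt 0.005 F_u,y,n [-3.7  1.7 -2.4] tq_n -0.46 q5 0.342 t 32.6333
M about bolt -0.451 at tcp -0.473 toolF [ 6.6 -0.1 -1.7] toolT [0.58 1.11 0.48]
u,y,h mm [ 2.3 -0.3  4.4] phi 0.385 tilt 0.006 F_u,y,n [-4.2  6.1 -1.3] tq_n -0.47 q5 0.315 t 32.8833
3 x [0.0004, -0.0011, 0.0022, 0.0018, -0.0006, -0.005]
```

Raised, there was about 0.35 rad of slack before the drag came back, so the flange isn't the cause. The key question is whether the stroke end is at the stop. I'll drive again, well centred, and go slightly past -0.40 (staying inside the allowed 25° ≈ 0.436) in small steps, watching for a jump in moment.

```bash
echo '[[[0.0004,-0.0011,0.0022,0.002,0,0],[0,0,0.0022,0,0,0],[0,0,0.0022,0,0,0],[0,0,0,0,0,0]]]' > m.json && python3 drive.py m.json>/dev/null; python3 mom.py; python3 st.py
echo '[[[-0.0003,0.0084,0,0,0,0.08],[-0.0003,0.0084,0,0,0,0.08],[-0.0003,0.0084,0,0,0,0.08],[-0.0003,0.0084,0,0,0,0.08],[-0.0003,0.0084,0,0,0,0.08]]]' > m.json && python3 drive.py m.json>/dev/null; python3 mom.py; python3 st.py
echo '[[[-0.0003,0.0084,0,0,0,0.08],[-0.0003,0.0084,0,0,0,0.08],[-0.0003,0.0084,0,0,0,0.08],[-0.0003,0.0084,0,0,0,0.08]]]' > m.json && python3 drive.py m.json>/dev/null; python3 mom.py; python3 st.py -.42,-.003,3
```

```text
M about bolt -0.256 at tcp -0.22 toolF [ 9.6  0.5 -6.2] toolT [0.4  1.25 0.23]
u,y,h mm [ 1.7  0.9 -2. ] phi 0.384 tilt 0.007 F_u,y,n [-4.7  9.1  3.2] tq_n -0.22 q5 0.304 t 33.2167
M about bolt 0.295 at tcp 0.059 toolF [-0.9 -2.3 -0.8] toolT [ 0.87  0.08 -0.06]
u,y,h mm [ 0.5 -0.7 -2.3] phi -0.019 tilt 0.002 F_u,y,n [-3.9 -0.8 -2.2] tq_n 0.06 q5 0.391 t 33.6333
M about bolt 0.303 at tcp 0.056 toolF [-1.2 -2.4  0.1] toolT [ 0.77 -0.41 -0.06]
u,y,h mm [ 0.1 -0.9 -2.4] phi -0.339 tilt 0.001 F_u,y,n [-4.2 -0.4 -3.1] tq_n 0.06 q5 0.448 t 33.9667
3 x [0.0002, 0.0027, 0.0003, 0.0002, -0.0004, 0.027]
```

```bash
echo '[[[0.0001,0.0027,0.0003,0,0,0.027],[0.0001,0.0027,0.0003,0,0,0.027]]]' > m.json && python3 drive.py m.json>/dev/null; python3 mom.py; python3 st.py
echo '[[[0,0.0021,0.0003,0,0,0.02]]]' > m.json && python3 drive.py m.json>/dev/null; python3 mom.py; python3 st.py
echo '[[[0,0.0021,0,0,0,0.02]]]' > m.json && python3 drive.py m.json>/dev/null; python3 mom.py; python3 st.py
echo '[[[0,0.001,0,0,0,0.01],[0,0,0,0,0,0]]]' > m.json && python3 drive.py m.json>/dev/null; python3 mom.py; python3 st.py; python3 snap.py I; python3 ph.py I
python3 - <<'E'
import numpy as np
print(np.load("pics/I.npy")[159:168,216:225].round().astype(int))
print("start");print(np.load("pics/s0.npy")[158:169,215:226].round().astype(int))
E
```

```text
M about bolt 0.594 at tcp 0.181 toolF [ 2.2 -3.9 -1.1] toolT [ 1.12 -0.01 -0.18]
u,y,h mm [-0.3 -0.6 -3. ] phi -0.39 tilt 0.001 F_u,y,n [-4.4  3.5 -1.9] tq_n 0.18 q5 0.455 t 34.1333
M about bolt 0.66 at tcp 0.23 toolF [ 2.6 -4.1 -2.5] toolT [ 1.22  0.13 -0.23]
u,y,h mm [-0.5 -0.5 -3.3] phi -0.41 tilt 0.001 F_u,y,n [-4.3  4.1 -0.5] tq_n 0.23 q5 0.457 t 34.2167
M about bolt 0.792 at tcp 0.282 toolF [ 3.3 -4.9 -3.4] toolT [ 1.32  0.09 -0.28]
u,y,h mm [-0.8 -0.4 -3.4] phi -0.429 tilt 0.001 F_u,y,n [-4.6  5.1  0.4] tq_n 0.28 q5 0.46 t 34.3
M about bolt 0.74 at tcp 0.259 toolF [ 3.5 -4.6 -3.1] toolT [ 1.25  0.12 -0.26]
u,y,h mm [-0.7 -0.3 -3.3] phi -0.439 tilt 0.001 F_u,y,n [-4.3  5.1  0.1] tq_n 0.26 q5 0.462 t 34.4667
I bolt angle mod 60 (cw): (36.6, [np.float64(2.2), np.float64(2.9), np.float64(3.0)])
[[109 114 101  78  72  85 109 114  94]
 [ 99  80  63  66  74  76  67  94 115]
 [ 75  73  84  91 112 114  80  66  94]
 [ 69  96 121 115 117 117 107  81  75]
 [ 60  85 105  88  59  93 115  96  67]
 [ 51  85 111  90  63  85 108  94  63]
 [ 76  75 103 109  99 100 115 101  66]
 [ 95  61  61  91 112 100  86  69  82]
 [109  84  55  49  53  51  52  73 102]]
start
[[ 30  36  80 114 126 134 133 124 102  72  44]
 [ 31  66 114 135 134 131 134 135 132 115  78]
 [ 55 108 138 131 105  83 100 100 113 129 108]
 [ 66 111 136 147 140 126 153 137  85 112 118]
 [ 87 128 134 134 137 134 133 111  78  87  90]
 [ 71 120 140 132  98  65  94 117 103  82  88]
 [ 55 109 125 116 103  73  98 140 131  92  90]
 [ 38  96 129 132 127 113 122 111  85  92  83]
 [ 29  48  84 123 134 126 123 105  88  86  66]
 [ 29  23  43  82 116 132 114  87  82  61  30]
 [ 25  28  24  31  43  62  69  57  39  28  33]]
```

M climbs to 0.79, well above the 0.3 N·m thread friction. The head picture stays pixel-identical while the tool pushed on, so the bolt is against its stop. Now I'll ease the torque back within the slack, never negative, and lift straight off along the bolt axis.

```bash
echo '[[[0,-0.0035,0,0,0,-0.035],[0,-0.0035,0,0,0,-0.035],[0,0,0,0,0,0]]]' > m.json && python3 drive.py m.json>/dev/null; python3 mom.py; python3 st.py
echo '[[[0,-0.0025,0,0,0,-0.025],[0,0,0,0,0,0]]]' > m.json && python3 drive.py m.json>/dev/null; python3 mom.py; python3 st.py -.33,.008,5
```

```text
M about bolt 0.447 at tcp 0.168 toolF [ 2.7 -2.7 -2.6] toolT [ 0.78  0.11 -0.17]
u,y,h mm [-0.3 -0.6 -3.3] phi -0.366 tilt 0.001 F_u,y,n [-3.1  3.5 -0.4] tq_n 0.17 q5 0.452 t 34.9667
M about bolt 0.253 at tcp 0.126 toolF [ 3.8 -1.2 -2.7] toolT [ 0.68  0.24 -0.13]
u,y,h mm [ 0.1 -0.7 -3.4] phi -0.343 tilt 0.001 F_u,y,n [-1.4  4.  -0.3] tq_n 0.13 q5 0.448 t 35.1333
5 x [0.0001, -0.0003, -0.0023, 0.0, -0.0001, -0.0026]
```

```bash
echo '[[[0.0001,-0.0042,0,0,0,-0.04],[0,0,0,0,0,0]]]' > m.json && python3 drive.py m.json>/dev/null; python3 mom.py; python3 st.py
echo '[[[0,0,-0.0015,0,0,0],[0,0,-0.002,0,0,0],[0,0,-0.002,0,0,0]]]' > m.json && python3 drive.py m.json>/dev/null; python3 mom.py; python3 st.py
echo '[[[0,0,-0.003,0,0,0],[0,0,-0.004,0,0,0],[0,0,-0.004,0,0,0]]]' > m.json && python3 drive.py m.json>/dev/null; python3 mom.py; python3 st.py -.3,.06,4
```

```text
M about bolt 0.041 at tcp 0.063 toolF [ 2.4  0.2 -1.7] toolT [ 0.46  0.21 -0.06]
u,y,h mm [-0.  -0.8 -3.5] phi -0.303 tilt 0.0 F_u,y,n [-0.7  2.2 -1.3] tq_n 0.06 q5 0.442 t 35.3
M about bolt 0.012 at tcp 0.131 toolF [-0.1  1.2  4.3] toolT [ 0.28  0.17 -0.13]
u,y,h mm [-0.6 -1.6  1.9] phi -0.306 tilt 0.002 F_u,y,n [-0.5 -0.5 -7.3] tq_n 0.13 q5 0.453 t 35.55
M about bolt -0.04 at tcp -0.033 toolF [-0.   0.1 -0.5] toolT [ 0.47 -0.12  0.03]
u,y,h mm [-0.8 -1.4 13.5] phi -0.306 tilt 0.002 F_u,y,n [-1.5 -0.  -2.5] tq_n -0.03 q5 0.472 t 35.8
4 x [0.0004, -0.0001, -0.0117, -0.0004, 0.0004, -0.0014]
```

Clear of the bolt with no torque. Lifting away and heading back over the mat.

```bash
echo '[[[0,0,-0.012,0,0,0],[0,0,-0.02,0,0,0],[0,0,-0.025,0,0,0],[0,0,-0.025,0,0,0]]]' > m.json && python3 drive.py m.json
python3 - <<'E'
from h import *
p,r=cur(); p1,r1=np.array([.53,-.06,.28]),down(-.1); rows(p,r,p1,r1,13)
rows(p1,r1,[.4589,-.3394,.20],down(-1.325),12)
E
```

```text
time: 36.13
tool_pos: [0.5706, 0.1538, 0.2195]
tool_rot: [2.676, -0.14, 1.18]
contact_force: [-0.5, 0.2, -3.0]
opening: 0.0133
grip_force: 55.0
13 x [-0.0114, 0.014, -0.003, 0.0238, -0.0318, 0.0939]
12 x [0.0103, 0.0234, 0.0067, -0.0, -0.0, 0.1021]
```

```bash
echo '[[[-0.0114,0.014,-0.003,0.0238,-0.0318,0.0939],[-0.0114,0.014,-0.003,0.0238,-0.0318,0.0939],[-0.0114,0.014,-0.003,0.0238,-0.0318,0.0939],[-0.0114,0.014,-0.003,0.0238,-0.0318,0.0939],[-0.0114,0.014,-0.003,0.0238,-0.0318,0.0939],[-0.0114,0.014,-0.003,0.0238,-0.0318,0.0939],[-0.0114,0.014,-0.003,0.0238,-0.0318,0.0939]]]' > m.json && python3 drive.py m.json
echo '[[[-0.0114,0.014,-0.003,0.0238,-0.0318,0.0939],[-0.0114,0.014,-0.003,0.0238,-0.0318,0.0939],[-0.0114,0.014,-0.003,0.0238,-0.0318,0.0939],[-0.0114,0.014,-0.003,0.0238,-0.0318,0.0939],[-0.0114,0.014,-0.003,0.0238,-0.0318,0.0939],[-0.0114,0.014,-0.003,0.0238,-0.0318,0.0939],[0,0,0,0,0,0]]]' > m.json && python3 drive.py m.json
python3 snap.py J
python3 ph.py J
python3 - <<'E'
from h import *
p,r=cur(); rows(p,r,[.4589,-.3394,.20],down(-1.325),13)
print(np.load("pics/J.npy")[158:169,215:226].round().astype(int))
E
```

```text
time: 36.72
tool_pos: [0.5807, 0.0341, 0.2598]
tool_rot: [2.953, -0.142, 0.476]
contact_force: [0.3, -0.1, -3.1]
opening: 0.0133
grip_force: 55.0
time: 37.3
tool_pos: [0.5309, -0.0628, 0.28]
tool_rot: [3.141, -0.001, -0.106]
contact_force: [0.8, -0.4, -3.3]
opening: 0.0134
grip_force: 55.0
J bolt angle mod 60 (cw): (59.6, [np.float64(0.6), np.float64(0.8), np.float64(0.9)])
13 x [0.0094, 0.0218, 0.0061, -0.0001, -0.0002, 0.0945]
[[ 89 115 123 124 121 117 109 100  88  78  65]
 [100 120 124 123 120 114 107  95  84  72  60]
 [110 122 124 123 119 111 103  92  81  68  56]
 [117 124 124 120 116 110  99  87  76  63  52]
 [119 121 123 119 113 106  95  83  70  59  50]
 [116 116 115 115 110 101  91  79  67  54  50]
 [ 56  60  74  93  97  93  83  70  58  51  47]
 [ 50  52  49  50  57  66  70  64  53  51  48]
 [ 49  48  47  45  43  44  49  53  49  49  50]
 [ 47  47  45  43  39  37  34  39  47  48  48]
 [ 47  46  45  42  39  34  32  32  42  48  48]]
```

The arm hides the bolt here, so I'll check again from over the mat.

```bash
echo '[[[0.0094,0.0218,0.0061,0,0,0.0945],[0.0094,0.0218,0.0061,0,0,0.0945],[0.0094,0.0218,0.0061,0,0,0.0945],[0.0094,0.0218,0.0061,0,0,0.0945],[0.0094,0.0218,0.0061,0,0,0.0945],[0.0094,0.0218,0.0061,0,0,0.0945],[0.0094,0.0218,0.0061,0,0,0.0945]]]' > m.json && python3 drive.py m.json
echo '[[[0.0094,0.0218,0.0061,0,0,0.0945],[0.0094,0.0218,0.0061,0,0,0.0945],[0.0094,0.0218,0.0061,0,0,0.0945],[0.0094,0.0218,0.0061,0,0,0.0945],[0.0094,0.0218,0.0061,0,0,0.0945],[0.0094,0.0218,0.0061,0,0,0.0945],[0,0,0,0,0,0]]]' > m.json && python3 drive.py m.json
python3 snap.py K
python3 ph.py K s0
python3 - <<'E'
from h import *
p,r=cur(); rows(p,r,[.4589,-.3394,.05],down(-1.325),6)
print(np.load("pics/K.npy")[158:169,215:226].round().astype(int))
E
```

```text
time: 38.13
tool_pos: [0.5366, -0.2235, 0.2355]
tool_rot: [-3.141, -0.002, -0.763]
contact_force: [0.4, 0.5, -2.8]
opening: 0.0134
grip_force: 55.0
time: 38.72
tool_pos: [0.4554, -0.3419, 0.1979]
tool_rot: [3.14, 0.0, -1.333]
contact_force: [0.3, -0.2, -3.9]
opening: 0.0136
grip_force: 55.0
K bolt angle mod 60 (cw): (35.5, [np.float64(4.0), np.float64(4.9), np.float64(4.4)])
s0 bolt angle mod 60 (cw): (3.7, [np.float64(4.3), np.float64(5.5), np.float64(5.0)])
6 x [-0.0, 0.0, 0.0249, -0.0003, -0.0002, 0.0]
[[ 32  39  87 120 139 151 148 138 112  78  49]
 [ 32  82 117 129 136 128 117 136 152 128  81]
 [ 61 121 145 127 110 104 104 107 137 152 128]
 [ 66 125 146 123 123 152 141  97  90 130 137]
 [ 94 142 174 173 151 154 153 154 126  94 122]
 [ 84 136 157 148 115  76 122 153 124  99 111]
 [ 65 124 160 154 117  81 113 136 120 106 109]
 [ 42 108 149 153 147 130 133 153 132 102  98]
 [ 29  59 117 147 153 149 127 114 108 107  80]
 [ 32  32  49  97 132 130 112 110  98  66  35]
 [ 31  32  31  37  51  72  75  63  48  31  28]]
```

With the bolt unobstructed, the head phase is 35.5°, the same as at the stop, so it stayed home. Now lower the wrench gently.

```bash
echo '[[[0,0,0.0249,0,0,0],[0,0,0.0249,0,0,0],[0,0,0.0249,0,0,0],[0,0,0.0249,0,0,0],[0,0,0.0249,0,0,0],[0,0,0.02,0,0,0],[0,0,0,0,0,0]]]' > m.json && python3 drive.py m.json
echo '[[[0,0,0.003,0,0,0],[0,0,0.003,0,0,0],[0,0,0,0,0,0]]]' > m.json && python3 drive.py m.json
echo '[[[0,0,0.003,0,0,0],[0,0,0,0,0,0]]]' > m.json && python3 drive.py m.json
```

```text
time: 39.55
tool_pos: [0.4572, -0.3378, 0.0511]
tool_rot: [3.139, 0.005, -1.325]
contact_force: [-0.5, 0.4, -3.8]
opening: 0.0132
grip_force: 55.0
time: 39.8
tool_pos: [0.4591, -0.3407, 0.0499]
tool_rot: [-3.139, -0.003, -1.327]
contact_force: [-0.9, -0.0, -3.2]
opening: 0.0131
grip_force: 55.0
time: 39.97
tool_pos: [0.4585, -0.3406, 0.0465]
tool_rot: [-3.14, -0.002, -1.327]
contact_force: [-0.0, 0.2, -2.8]
opening: 0.0134
grip_force: 55.0
```

```bash
echo '[[[0,0,0.003,0,0,0],[0,0,0,0,0,0]]]' > m.json && python3 drive.py m.json
echo '[[[0,0,0.003,0,0,0],[0,0,0,0,0,0]]]' > m.json && python3 drive.py m.json
echo '[[[0,0,0.002,0,0,0],[0,0,0,0,0,0]]]' > m.json && python3 drive.py m.json
```

```text
time: 40.13
tool_pos: [0.4581, -0.3404, 0.0428]
tool_rot: [-3.14, -0.001, -1.328]
contact_force: [-0.6, -0.3, -2.8]
opening: 0.0133
grip_force: 55.0
time: 40.3
tool_pos: [0.4582, -0.3405, 0.0396]
tool_rot: [-3.14, -0.001, -1.328]
contact_force: [0.7, 0.6, -2.1]
opening: 0.0136
grip_force: 55.0
time: 40.47
tool_pos: [0.4585, -0.3405, 0.0381]
tool_rot: [-3.14, -0.001, -1.328]
contact_force: [-0.3, 0.8, 0.3]
opening: 0.0134
grip_force: 55.0
```

The mat is carrying the wrench. I'll ease the grip, open, and retreat straight up.

```bash
echo '[[[0,0,0,0,0,0],[0,0,0,0,0,0],[0,0,0,0,0,0]]]' > m.json && python3 drive.py m.json - 4
echo '[[[0,0,0,0,0,0],[0,0,0,0,0,0],[0,0,0,0,0,0],[0,0,0,0,0,0],[0,0,0,0,0,0],[0,0,0,0,0,0]]]' > m.json && python3 drive.py m.json 0.06
echo '[[[0,0,-0.01,0,0,0],[0,0,-0.02,0,0,0],[0,0,-0.035,0,0,0],[0,0,-0.04,0,0,0],[0,0,-0.04,0,0,0],[0,0,-0.04,0,0,0],[0,0,0,0,0,0]]]' > m.json && python3 drive.py m.json
echo '[[[-0.02,0.03,0,0,0,0],[-0.02,0.03,0,0,0,0],[-0.02,0.03,0,0,0,0],[-0.02,0.03,0,0,0,0],[0,0.03,0,0,0,0],[0,0,0,0,0,0]]]' > m.json && python3 drive.py m.json
python3 snap.py Z; python3 ph.py Z
python3 - <<'E'
import numpy as np,cv2
z=np.load("pics/Z.npy"); s=np.load("pics/s0.npy")
m=((z[185:232,285:375]>75)).astype(np.uint8)
print("\n".join("".join(".#"[v] for v in r[::1]) for r in m))
E
```

```text
time: 40.72
tool_pos: [0.4585, -0.3405, 0.038]
tool_rot: [-3.14, -0.001, -1.328]
contact_force: [1.2, 0.3, -0.7]
opening: 0.0138
grip_force: 4.0
time: 41.22
tool_pos: [0.4582, -0.3404, 0.0378]
tool_rot: [-3.14, -0.001, -1.328]
contact_force: [0.4, 0.6, 0.2]
opening: 0.0494
grip_force: 0.0
time: 41.8
tool_pos: [0.4605, -0.3427, 0.2325]
tool_rot: [-3.132, -0.014, -1.328]
contact_force: [0.5, -0.3, 0.1]
opening: 0.0599
grip_force: 0.0
time: 42.3
tool_pos: [0.2894, -0.2981, 0.2232]
tool_rot: [3.141, -0.001, -1.329]
contact_force: [0.4, -0.3, 0.9]
opening: 0.0599
grip_force: 0.0
Z bolt angle mod 60 (cw): (35.4, [np.float64(4.0), np.float64(5.0), np.float64(4.5)])
..................................................................................########
...................................................................................#######
...................................................................................#######
...................................................................................#######
.....................................................................
[... 3143 characters left out ...]
.......................................................##......
#...............................................................................####......
#..............................................................................######.....
#................................##..........................................########.....
#................................##.........................................##########....
#...............................###.......................................############....
#................................##......................................############.....
#......................................................................##############.....
```

The wrench lies flat on the mat where it started, released, with its rings at about (302,214) and (361,202). The bolt phase is unchanged. Handing in.

```bash
python3 -c "
from cell import robot
print(robot.hand_in())"
```

```text
the job is handed in; nothing more can be done
None
```

I handed the job in at about 43 s: the middle bolt reads as fully home, inferred from the wrist moment rising against a stop and an unchanged head angle in the camera (its joint angle can't be read), and the wrench is back flat on the mat, released; the hand-in returned no verdict.

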